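Fill the shaker rack and lock its hold-down frame

ROBOT

A 6-joint arm with a two-finger parallel gripper is mounted at the origin on the work surface. World frame = base frame: x ahead of the robot, y to its left, z up, the work surface at z = 0. Lengths are in m, angles in degrees, forces in N, time in s.
With the tool pointing down it reaches from about 0.375 to 0.825 m from the base axis. Payload 5.5 kg.
Tool frame: the origin (TCP) lies at the very end of the fingers, on their centre line; the grasp point (between the pads) lies 19 mm behind it (grip_point_offset is the distance from the TCP to the grasp point, in m); z points along the fingers, y is the direction in which the jaws open and shut (so a half turn about z gives the same grasp; the last joint's range is limited). The gripper opens to 85 mm and grips with 20 to 120 N. Pads are 22 mm wide; open, the fingers measure 114 mm over their backs; the gripper's body (76 mm by 85 mm) begins 54 mm behind the grasp point. The pads swing forward as they close: fully open they stand 13 mm farther back than shut.
Start: joints at [67.151, 17.962, -2.699, 69.339, 0, 90], TCP at [0.233, 0.553, 0.231] pointing down, gripper open.
Joint ranges: [-152.73, 152.73], [-39.44, 99.34], [-58.76, 71.6], [-118.89, 123.64], [-81.53, 83.1], [-180, 180]. Speed limits (degrees/s): [136.94, 136.94, 172.46, 180, 180, 180].

INTERFACE

Orientations are given as a 3x3 rotation matrix whose columns are the frame's x, y, z axes.
In Python, from workcell import get_state, get_image, camera_model, sign_off, grip_point_offset gives the robot as it stands.
- The arm moves only by the tool send_rows, never from a script. Its argument "deltas" is a list that holds one entry, the list of rows, each a list of 7 numbers: the turn, a rotation vector about the tool's x, y, z in rad, then the shift along the tool's x, y, z in cm, then the opening, from 0 (shut) to 1 (fully open). In form: [[[wx, wy, wz, dx, dy, dz, gripper], ...]]. A call has 1 to 20 rows; each row is the pose to reach, as a shift and turn from the pose commanded when the call began, along the tool's axes at that moment; what a row does not reach only later rows make up. A row lasts 1/10 s, in which the tool goes at most 50 mm and 8.59 degrees, less where a joint would pass 70% of its speed; a pose out of reach is approached as far as the arm can. A call with a gripper value outside its range is refused whole. The fingers move at their own pace and stop on an object; "newtons" is the grip in N (left out, the last holds). Time passes only in rows, so rows that repeat a pose let the fingers close. It gives the time, the measured TCP pose, the force and the opening at its end, in the units of the state.
- get_state(): the state, without advancing time (a new reading comes with each control period).
- get_image(name): name is "side" or "top"; returns (picture, depth): 400x640x3 uint8, red, green, blue; 400x640 float32, m along the optical axis (not along the pixel's ray), 0 where there is no reading.
- camera_model(name): a dict with "fx", "fy", "cx", "cy" (pixels), "distortion" ([k1, k2, p1, p2, k3] as OpenCV has them; the pictures are not rectified), "rvec" (rotation vector, rad) and "tvec" (3), from world to camera coordinates, as OpenCV has them. Camera axes: x right, y down, z forward; pixel columns grow to the right and rows downward; lengths in m; the calibration is good to about 2 mm. A picture is of the moment at which its call begins. camera_model takes no time and is no camera call.
- sign_off(): hands the job in, once; it reports no verdict.
The state is a dict: "time_s": time; "q": joint angles; "qd": joint speeds; "joint_efforts": joint torques, N m; "ee_pos": TCP position; "tool_rot": TCP orientation; "contact_force": force on the tool from outside, world axes, zero at the start; "ft_torque": the same for the moment, N m; "grip_width": finger opening in m.
Only numpy, scipy, OpenCV 4.12 (cv2) and the standard library are available. Lean on these libraries where they do the work, as an engineer would, in place of code of your own. Each camera call takes 0.05 s, during which the arm holds its last target.

TASK

Put a spare bottle upright into every empty cell of the shaker's rack, leaving the bottles already in it where they are and the other things on the bench undisturbed. When all six cells are full, swing the hinged hold-down frame down until it lies fully closed over the bottles, and only then turn both turnbuttons a quarter turn inward so that they point straight across the frame's front bar. Finish with the frame still fully closed and everything let go.

Things in the scene. Friction and masses are not known exactly. Their poses are not given: they have to be found in the camera images.
- shaker: Low white shaker, 250 x 270 mm, fixed. Origin: underside centre, on the bench; -x is its front (robot side), +y its left. Platform 55 mm above the bench, carrying a grey rack of six open cells. Frame hinge posts at x = +82, y = -105 and +105 mm (tops at 152 mm), frame rests at x = -72, y = -105 and +105 mm (tops at 140 mm), turnbutton posts 14 mm thick (tops at 150 mm).
- cell0 (a point): Centre of the floor of the front left cell: shaker x = -31, y = +67 mm, 60 mm above the bench. The cell is 58 (x) by 63 mm (y) inside, so a bottle has 6 to 8 mm of play; its 4 mm walls reach 90 mm above the bench, below the caps. A seated bottle's origin lies here.
- cell1 (a point): Centre of the floor of the front middle cell: shaker x = -31, y = +0 mm, 60 mm above the bench. The cell is 58 (x) by 63 mm (y) inside, so a bottle has 6 to 8 mm of play; its 4 mm walls reach 90 mm above the bench, below the caps. A seated bottle's origin lies here.
- cell2 (a point): Centre of the floor of the front right cell: shaker x = -31, y = -67 mm, 60 mm above the bench. The cell is 58 (x) by 63 mm (y) inside, so a bottle has 6 to 8 mm of play; its 4 mm walls reach 90 mm above the bench, below the caps. A seated bottle's origin lies here.
- cell3 (a point): Centre of the floor of the rear left cell: shaker x = +31, y = +67 mm, 60 mm above the bench. The cell is 58 (x) by 63 mm (y) inside, so a bottle has 6 to 8 mm of play; its 4 mm walls reach 90 mm above the bench, below the caps. A seated bottle's origin lies here.
- cell4 (a point): Centre of the floor of the rear middle cell: shaker x = +31, y = +0 mm, 60 mm above the bench. The cell is 58 (x) by 63 mm (y) inside, so a bottle has 6 to 8 mm of play; its 4 mm walls reach 90 mm above the bench, below the caps. A seated bottle's origin lies here.
- cell5 (a point): Centre of the floor of the rear right cell: shaker x = +31, y = -67 mm, 60 mm above the bench. The cell is 58 (x) by 63 mm (y) inside, so a bottle has 6 to 8 mm of play; its 4 mm walls reach 90 mm above the bench, below the caps. A seated bottle's origin lies here.
- frame (a joint): Hold-down frame: 0 = closed, level, upper face 148 mm above the bench, 5 mm over the caps; starts at 1.7 to 1.85, past upright. Hinge axis along shaker y at x = +82 mm, 144 mm up; stiff (0.35 N m), stays where left. Flat ladder 8 mm thick, 222 mm wide, reaching 162 mm from the axis: front bar 16 mm wide at 154 mm (push it over there), cross bars 12 mm wide at 51, 113 mm.
- button_left (a joint): Black turnbutton bar, 12 mm wide, 150.5 to 170.5 mm above the bench, turning on a vertical pivot at shaker x = -100, y = +75 mm; long end reaches 38 mm from the pivot, short end 14. 0 = long end points along shaker +y, clear; grows clockwise seen from above; 1.57 = points along +x, straight across the frame's front bar; stop at 1.6. Starts at -0.1 to 0.25, stays where left. Pinch or push it.
- button_right (a joint): Black turnbutton bar, 12 mm wide, 150.5 to 170.5 mm above the bench, turning on a vertical pivot at shaker x = -100, y = -75 mm; long end reaches 38 mm from the pivot, short end 14. 0 = long end points along shaker -y, clear; grows anticlockwise seen from above; 1.57 = points along +x, straight across the frame's front bar; stop at 1.6. Starts at -0.1 to 0.25, stays where left. Pinch or push it.
- loaded0: White plastic bottle, round, 75 mm tall: body 46 mm diameter, blue cap 30 mm diameter from 50 to 75 mm height (grip the cap). 80 to 150 g. Origin: centre of its underside, z up along its axis. Already standing in the front left cell at the start, or absent (None): then that cell is empty.
- loaded1: White plastic bottle, round, 75 mm tall: body 46 mm diameter, blue cap 30 mm diameter from 50 to 75 mm height (grip the cap). 80 to 150 g. Origin: centre of its underside, z up along its axis. Already standing in the front middle cell at the start, or absent (None): then that cell is empty.
- loaded2: White plastic bottle, round, 75 mm tall: body 46 mm diameter, blue cap 30 mm diameter from 50 to 75 mm height (grip the cap). 80 to 150 g. Origin: centre of its underside, z up along its axis. Already standing in the front right cell at the start, or absent (None): then that cell is empty.
- loaded3: White plastic bottle, round, 75 mm tall: body 46 mm diameter, blue cap 30 mm diameter from 50 to 75 mm height (grip the cap). 80 to 150 g. Origin: centre of its underside, z up along its axis. Already standing in the rear left cell at the start, or absent (None): then that cell is empty.
- loaded4: White plastic bottle, round, 75 mm tall: body 46 mm diameter, blue cap 30 mm diameter from 50 to 75 mm height (grip the cap). 80 to 150 g. Origin: centre of its underside, z up along its axis. Already standing in the rear middle cell at the start, or absent (None): then that cell is empty.
- loaded5: White plastic bottle, round, 75 mm tall: body 46 mm diameter, blue cap 30 mm diameter from 50 to 75 mm height (grip the cap). 80 to 150 g. Origin: centre of its underside, z up along its axis. Already standing in the rear right cell at the start, or absent (None): then that cell is empty.
- spare0: White plastic bottle, round, 75 mm tall: body 46 mm diameter, blue cap 30 mm diameter from 50 to 75 mm height (grip the cap). 80 to 150 g. Origin: centre of its underside, z up along its axis. Spare, standing on the bench on the thin blue mat; four or five of the five are present (None if absent).
- spare1: White plastic bottle, round, 75 mm tall: body 46 mm diameter, blue cap 30 mm diameter from 50 to 75 mm height (grip the cap). 80 to 150 g. Origin: centre of its underside, z up along its axis. Spare, standing on the bench on the thin blue mat; four or five of the five are present (None if absent).
- spare2: White plastic bottle, round, 75 mm tall: body 46 mm diameter, blue cap 30 mm diameter from 50 to 75 mm height (grip the cap). 80 to 150 g. Origin: centre of its underside, z up along its axis. Spare, standing on the bench on the thin blue mat; four or five of the five are present (None if absent).
- spare3: White plastic bottle, round, 75 mm tall: body 46 mm diameter, blue cap 30 mm diameter from 50 to 75 mm height (grip the cap). 80 to 150 g. Origin: centre of its underside, z up along its axis. Spare, standing on the bench on the thin blue mat; four or five of the five are present (None if absent).
- spare4: White plastic bottle, round, 75 mm tall: body 46 mm diameter, blue cap 30 mm diameter from 50 to 75 mm height (grip the cap). 80 to 150 g. Origin: centre of its underside, z up along its axis. Spare, standing on the bench on the thin blue mat; four or five of the five are present (None if absent).
- dishes: Bystander: stack of petri dishes, 92 mm diameter, 60 mm tall; origin under its centre.
- tip_box: Bystander: pipette tip box, 89 x 124 x 67 mm; origin under its centre.
- flask: Bystander: glass bottle, 68 mm diameter, 150 mm tall; origin under its centre.
There are look-alikes about, which are no part of the job. What is shaped like the loaded2 but red is not meant.

How it is judged (in metres and radians):
On the way, in this order (a step that is already met when the one before it is completed fails the run):
1. all six cells hold an upright bottle, with the frame still open (distance between any of loaded0, spare0, spare1, spare2, spare3, spare4 and cell0 below 0.015 m and distance between any of loaded1, spare0, spare1, spare2, spare3, spare4 and cell1 below 0.015 m and distance between any of loaded2, spare0, spare1, spare2, spare3, spare4 and cell2 below 0.015 m and distance between any of loaded3, spare0, spare1, spare2, spare3, spare4 and cell3 below 0.015 m and distance between any of loaded4, spare0, spare1, spare2, spare3, spare4 and cell4 below 0.015 m and distance between any of loaded5, spare0, spare1, spare2, spare3, spare4 and cell5 below 0.015 m and value of joint frame above 1 rad), for 0.2 s.
2. the frame is fully closed over the bottles, neither turnbutton turned in yet (value of joint frame below 0.06 rad and value of joint each of button_left, button_right below 0.8 rad), for 0.2 s.
3. both turnbuttons point across the front bar (value of joint frame below 0.06 rad and value of joint each of button_left, button_right above 1.35 rad), for 0.2 s.
At the end, for the whole second after the job is handed in: Each of the six cells holds an upright bottle seated on its floor (the centre of its underside within 15 mm of the centre of the cell's floor); the frame is within 0.06 rad of closed; both turnbuttons are turned beyond 1.35 rad (1.57 points straight across) (all of step 3 and distance between any of loaded0, spare0, spare1, spare2, spare3, spare4 and cell0 below 0.015 m and distance between any of loaded1, spare0, spare1, spare2, spare3, spare4 and cell1 below 0.015 m and distance between any of loaded2, spare0, spare1, spare2, spare3, spare4 and cell2 below 0.015 m and distance between any of loaded3, spare0, spare1, spare2, spare3, spare4 and cell3 below 0.015 m and distance between any of loaded4, spare0, spare1, spare2, spare3, spare4 and cell4 below 0.015 m and distance between any of loaded5, spare0, spare1, spare2, spare3, spare4 and cell5 below 0.015 m); the robot touches nothing.
It fails at once if a bottle that was already in the rack is taken out or displaced by more than 30 mm (distance of any of loaded0, loaded1, loaded2, loaded3, loaded4, loaded5 from where it was at the start of the episode above 0.03 m).
It fails at once if a bystander (dishes, tip box, glass bottle) is moved by more than 30 mm or tipped (distance of any of dishes, tip_box, flask from where it was at the start of the episode above 0.03 m or angle between any of dishes, tip_box, flask's own z axis and vertical above 0.4 rad).
It fails at once if a turnbutton is turned in while the frame is not closed ((value of joint button_left above 0.9 rad and value of joint frame above 0.2 rad) or (value of joint button_right above 0.9 rad and value of joint frame above 0.2 rad)).
Of loaded0, loaded1, loaded2, loaded3, loaded4, loaded5 only 2 to 3 are there at a start; the rules pass over those that are not, and their reading is None.
Of spare0, spare1, spare2, spare3, spare4 only 4 to 5 are there at a start; the rules pass over those that are not, and their reading is None.
At some moment in a run one of spare0, spare1, spare2, spare3, spare4 may be knocked a few centimetres aside while the robot is not near it.
It also fails if it takes over 208 s, if anything falls off the work surface, if the arm or the gripper's body presses on something with over 40 N, if the wrist force passes 120 N, or if a joint passes its speed limit or range.

## Working session

There is one attempt and no reset: what is moved stays moved. The work goes in short steps, Python scripts to look and compute and a tool call to move; the robot and the scene stay as the last step left them, time stands still between calls to the robot, and variables do not carry over. Pictures are saved under pics/ and viewed, and the job is handed in when it is done.

Besides the shell and the picture viewer there is one more tool, called after "Emit:" in YAML: its name, and indented under it one key for each argument. send_rows: Moves the arm, as the interface text tells. Its arguments: {"type":"object","properties":{"deltas":{"type":"array"},"newtons":{"type":"number"}},"required":["deltas"]}

```bash
ls; mkdir -p pics; python3 - <<'E'
from workcell import *
import cv2,numpy as np
s=get_state();print(s)
print(grip_point_offset)
for n in("side","top"):
    im,d=get_image(n);cv2.imwrite(f"pics/{n}0.png",im[...,::-1]);np.savez(f"{n}0.npz",im=im,d=d);print(n,camera_model(n))
E
```

```text
pics
{'time_s': 0.0, 'q': array([ 6.71509379e+01,  1.80054124e+01, -2.75437374e+00,  6.93389406e+01,
        7.69757443e-04,  8.99994335e+01]), 'qd': array([ 0.02609182, -0.00929759, -0.06895306,  0.08977665, -0.02602266,
       -0.04109727]), 'joint_efforts': array([-1.01689468e-03, -5.39599192e+01,  3.39745939e+01,  1.93065230e-02,
       -5.62325567e-05, -6.50509790e-06]), 'ee_pos': array([0.2327558 , 0.55239109, 0.23042066]), 'tool_rot': array([[-9.21534816e-01,  3.88295144e-01, -6.81470930e-04],
       [ 3.88295742e-01,  9.21533457e-01, -1.58267867e-03],
       [ 1.34518183e-05, -1.72310576e-03, -9.99998515e-01]]), 'contact_force': array([ 0.36831606,  0.19905415, -0.01972942]), 'ft_torque': array([-0.05034031,  0.017325  , -0.00039894]), 'grip_width': 0.08565654660772569}
0.0187
side {'fx': 517.1742131403613, 'fy': 517.1742131403613, 'cx': 324.4485642498926, 'cy': 200.1962859343486, 'distortion': array([-0.12099271,  0.        ,  0.        ,  0.        ,  0.        ]), 'rvec': array([ 2.19943961, -0.540448  ,  0.26271358]), 'tvec': array([-0.52464179,  0.24326159,  1.26626866])}
top {'fx': 385.21347287031, 'fy': 385.21347287031, 'cx': 319.7655948504317, 'cy': 200.96424272477685, 'distortion': array([0.0103439, 0.       , 0.       , 0.       , 0.       ]), 'rvec': array([ 2.09660586, -2.12765192,  0.19799465]), 'tvec': array([-0.03542712,  0.60343216,  1.10493615])}
```

View pics/top0.png

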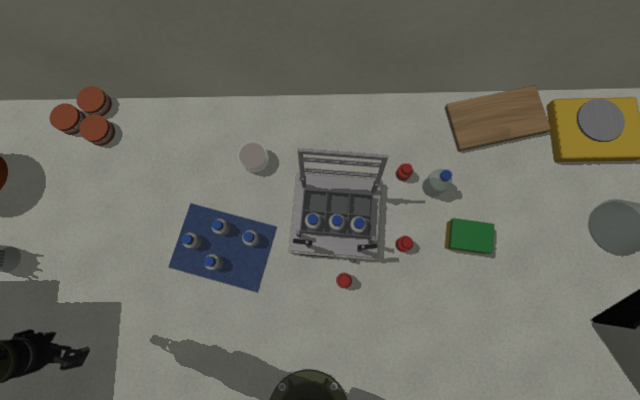

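View pics/side0.png

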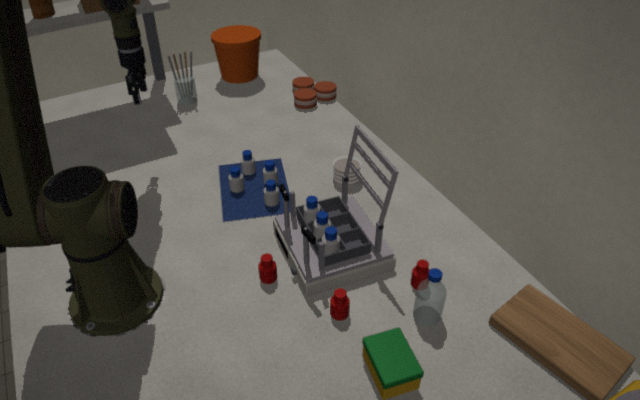

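The top view has x up and y left. The front three cells hold blue-capped bottles at about (313,221), (336,222) and (358,224), and the rear three cells are empty. Four blue-capped spares stand on the mat at about (190,240), (219,226), (250,238) and (212,262). The red look-alikes at (404,171), (404,243) and (344,280) are not meant. Next I'll measure.

```bash
cat > h.py <<'E'
import numpy as np,cv2
from workcell import *
def RT(n):
    c=camera_model(n);K=np.array([[c['fx'],0,c['cx']],[0,c['fy'],c['cy']],[0,0,1]]);R=cv2.Rodrigues(c['rvec'])[0]
    return K,np.array(c['distortion']),R,np.array(c['tvec'])
def world(n,uv,d):
    K,D,R,t=RT(n);uv=np.asarray(uv,float).reshape(-1,1,2)
    p=cv2.undistortPoints(uv,K,D).reshape(-1,2);d=np.asarray(d,float).reshape(-1)
    return (np.c_[p*d[:,None],d]-t)@R
def proj(n,P):
    K,D,R,t=RT(n);return cv2.projectPoints(np.asarray(P,float).reshape(-1,3),cv2.Rodrigues(R)[0],t,K,D)[0].reshape(-1,2)
def ray(n,uv):
    K,D,R,t=RT(n);p=cv2.undistortPoints(np.asarray(uv,float).reshape(-1,1,2),K,D).reshape(-1,2)
    return -R.T@t,np.c_[p,np.ones(len(p))]@R
def onz(n,uv,z):
    o,r=ray(n,uv);return o+r*((z-o[2])/r[:,2])[:,None]
def cloud(n,d):
    v,u=np.mgrid[:400,:640];return world(n,np.stack([u,v],-1).reshape(-1,2),d.ravel()).reshape(400,640,3)
def grab(n,tag=None):
    im,d=get_image(n)
    if tag: cv2.imwrite(f"pics/{n}_{tag}.png",im[...,::-1])
    return im,d
def caps(n,im,d):
    h=cv2.cvtColor(im,cv2.COLOR_RGB2HSV);m=((h[...,0]>100)&(h[...,0]<125)&(h[...,1]>150)&(h[...,2]>90)).astype(np.uint8)
    k,l,s,c=cv2.connectedComponentsWithStats(m);W=cloud(n,d);out=[]
    for i in range(1,k):
        if 15<s[i,4]<1500:
            p=W[(l==i)&(d>0)];zt=np.percentile(p[:,2],85);q=p[p[:,2]>zt-.006]
            out.append((c[i].round(1),s[i,4],np.r_[(q[:,:2].max(0)+q[:,:2].min(0))/2,zt].round(4)))
    return out
E
python3 - <<'E'
from h import *
for n in("top","side"):
    f=np.load(f"{n}0.npz");print(n)
    for o in caps(n,f['im'],f['d']):print(*o)
f=np.load("top0.npz");W=cloud("top",f['d']);
# table
print(W[300:350:20,200:400:50,2].round(4))
a=f['im'][130:300,160:460,::-1];cv2.imwrite("pics/c1.png",cv2.resize(a,None,fx=2.6,fy=2.6,interpolation=cv2.INTER_CUBIC))
f=np.load("side0.npz")
a=f['im'][120:300,210:450,::-1];cv2.imwrite("pics/c2.png",cv2.resize(a,None,fx=3.2,fy=3.2,interpolation=cv2.INTER_CUBIC))
E
```

```text
top
[446.  174.6] 62 [ 0.6537 -0.4006  0.1529]
[312.3 218.7] 61 [ 0.537  -0.0226  0.1352]
[336.8 220. ] 65 [ 0.5328 -0.0925  0.1355]
[359.  222.5] 60 [ 0.5251 -0.1538  0.1358]
[216.2 224.4] 57 [0.5341 0.2636 0.0762]
[247.9 236.5] 56 [0.497  0.168  0.0764]
[185.6 238.6] 64 [0.4926 0.3516 0.0761]
[208.3 260.9] 63 [0.4275 0.2826 0.0758]
side
[246.2 152.4] 25 [0.4953 0.3468 0.0752]
[268.9 162.1] 35 [0.5369 0.2621 0.0756]
[234.1 168.5] 40 [0.4286 0.2825 0.0758]
[270.1 182. ] 38 [0.4992 0.1697 0.0755]
[311.4 198.9] 48 [ 0.541  -0.0217  0.134 ]
[321.9 214.3] 58 [ 0.5363 -0.0923  0.1342]
[330.6 230. ] 65 [ 0.5277 -0.154   0.1336]
[435.  273.1] 88 [ 0.6565 -0.402   0.1513]
[[-0.0012 -0.002  -0.0012  0.0002]
 [ 0.0001 -0.0005 -0.0008  0.0014]
 [ 0.0003 -0.0001  0.      0.0015]]
```

View pics/c1.png

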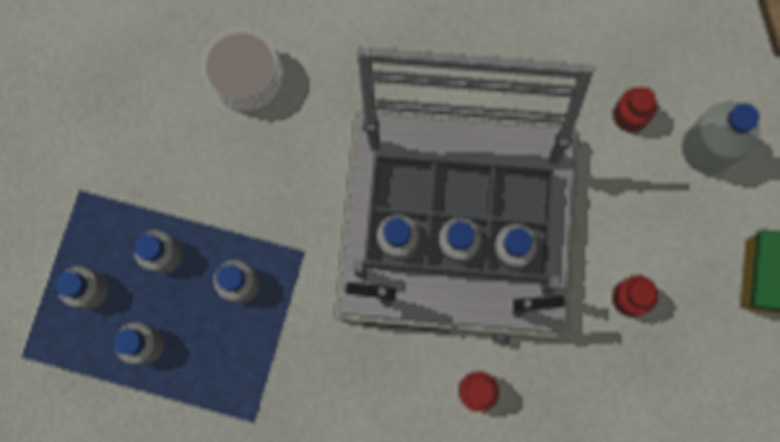

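View pics/c2.png

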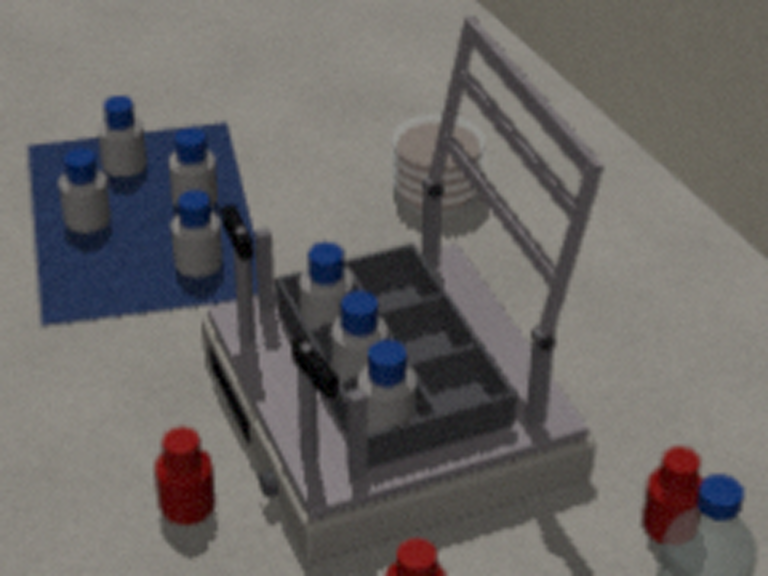

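The enlarged crop shows four spares with blue caps on the mat, front cells 0–2 loaded, rear cells 3–5 empty, the frame open and the buttons clear. Cap heights come out at 76 mm (bench) and 135 mm (rack) in both views, as expected. Next is the shaker pose.

```bash
cat >> h.py <<'E'
E
python3 - <<'E'
from h import *
from scipy.optimize import minimize
res={}
for n in("top","side"):
    f=np.load(f"{n}0.npz");W=cloud(n,f['d']);ok=f['d']>0
    P=W[ok]; 
    m=(P[:,0]>.36)&(P[:,0]<.75)&(P[:,1]>-.3)&(P[:,1]<.1)
    P=P[m]
    for lo,hi,nm in((.047,.063,'plat'),(.08,.097,'wall')):
        Q=P[(P[:,2]>lo)&(P[:,2]<hi)]
        r=cv2.minAreaRect(Q[:,:2].astype(np.float32)); print(n,nm,len(Q),np.median(Q[:,2]).round(4),r)
    Q=P[P[:,2]>.16]; print('high',len(Q),Q.min(0),Q.max(0))
    K,D,R,t=RT(n);print('cam',-R.T@t)
# overlap fit: project platform rectangle at z=.055 and hinge points in top image
def model(x,y,yaw):
    c,s=np.cos(yaw),np.sin(yaw)
    return lambda p:np.c_[x+c*p[:,0]-s*p[:,1],y+s*p[:,0]+c*p[:,1],p[:,2]]
np.set_printoptions(suppress=True)
x,y,yaw=.567,-.085,np.radians(-5.5)
E
```

```text
top plat 4743 0.0559 ((0.5404850840568542, -0.12679676711559296), (0.34440720081329346, 0.3571239709854126), 89.69845581054688)
top wall 673 0.0877 ((0.5620763897895813, -0.14077071845531464), (0.22150811553001404, 0.3357289731502533), 4.776379108428955)
high 1592 [ 0.45126039 -0.21259149  0.16020213] [0.68779533 0.02821848 0.30699202]
cam [ 0.37351632 -0.05564214  1.20152356]
side plat 3312 0.0541 ((0.5277568101882935, -0.12670394778251648), (0.33536791801452637, 0.34542620182037354), 0.3524840176105499)
side wall 994 0.0864 ((0.5553550124168396, -0.09258243441581726), (0.22397291660308838, 0.19716842472553253), 84.55073547363281)
high 1639 [ 0.45012936 -0.21775093  0.16001268] [0.69021178 0.03214865 0.30610712]
cam [ 0.07487081 -0.97792399  0.98788692]
```

```bash
python3 - <<'E'
from h import *
np.set_printoptions(suppress=True,precision=4)
for n in("top","side"):
    f=np.load(f"{n}0.npz");W=cloud(n,f['d']);im=f['im']
    hs=cv2.cvtColor(im,cv2.COLOR_RGB2HSV)
    g=(f['d']>0)&(hs[...,1]<90)&(W[...,0]>.38)&(W[...,0]<.75)&(W[...,1]>-.26)&(W[...,1]<.08)
    for lo,hi,nm,er in((.048,.063,'plat',1),(.078,.097,'wall',0)):
        m=(g&(W[...,2]>lo)&(W[...,2]<hi)).astype(np.uint8)
        k,l,s,c=cv2.connectedComponentsWithStats(m)
        mm=np.isin(l,[i for i in range(1,k) if s[i,4]>40])
        Q=W[mm]
        r=cv2.minAreaRect(Q[:,:2].astype(np.float32))
        best=None
        for yd in np.arange(-10,2,.25):
            a=np.radians(yd);u=Q[:,0]*np.cos(a)+Q[:,1]*np.sin(a);v=-Q[:,0]*np.sin(a)+Q[:,1]*np.cos(a)
            e=[np.percentile(u,1),np.percentile(u,99),np.percentile(v,1),np.percentile(v,99)]
            A=(e[1]-e[0])*(e[3]-e[2])
            if best is None or A<best[0]:
                cu,cv_=(e[0]+e[1])/2,(e[2]+e[3])/2
                best=(A,yd,e[1]-e[0],e[3]-e[2],cu*np.cos(a)-cv_*np.sin(a),cu*np.sin(a)+cv_*np.cos(a))
        print(n,nm,len(Q),r,np.array(best))
E
```

```text
top plat 4595 ((0.5629738569259644, -0.0923507958650589), (0.2562525272369385, 0.24093694984912872), 84.08409881591797) [ 0.0589 -6.      0.2341  0.2515  0.5631 -0.092 ]
top wall 647 ((0.5598958730697632, -0.09183760732412338), (0.20570172369480133, 0.13680526614189148), 84.66134643554688) [ 0.0263 -5.5     0.1282  0.205   0.5635 -0.0922]
side plat 3131 ((0.5649377107620239, -0.09405918419361115), (0.26217523217201233, 0.24103976786136627), 84.20014190673828) [ 0.0584 -6.25    0.2356  0.2479  0.5635 -0.0985]
side wall 937 ((0.558233380317688, -0.09461582452058792), (0.21971559524536133, 0.14394308626651764), 84.31280517578125) [ 0.0302 -5.25    0.1417  0.2132  0.5578 -0.0958]
```

```bash
cat >> h.py <<'E'
SX,SY,SYAW=.5635,-.0925,np.radians(-5.6)
def sh(p,pose=None):
    x,y,a=pose or (SX,SY,SYAW);p=np.asarray(p,float).reshape(-1,3);c,s=np.cos(a),np.sin(a)
    return np.c_[x+c*p[:,0]-s*p[:,1],y+s*p[:,0]+c*p[:,1],p[:,2]]
def rect(x0,x1,y0,y1,z):return np.array([[x0,y0,z],[x1,y0,z],[x1,y1,z],[x0,y1,z],[x0,y0,z]])
def overlay(n,im,box,k,fn,frame=None,pose=None):
    u0,u1,v0,v1=box;a=cv2.resize(im[v0:v1,u0:u1,::-1],None,fx=k,fy=k,interpolation=cv2.INTER_CUBIC)
    L=[(rect(-.125,.125,-.135,.135,.055),(0,255,0)),]
    for cx in(-.031,.031):
        for cy in(-.067,0,.067):L.append((rect(cx-.029,cx+.029,cy-.0315,cy+.0315,.09),(0,255,255)))
    for cx,z in((.082,.152),(-.072,.14)):
        for cy in(-.105,.105):L.append((np.array([[cx,cy,.055],[cx,cy,z]]),(0,0,255)))
    for cy in(-.075,.075):L.append((np.array([[-.1,cy,.055],[-.1,cy,.15]]),(255,0,255)))
    for P,c in L:
        q=(proj(n,sh(P,pose))-[u0,v0]+.5)*k
        cv2.polylines(a,[q.round().astype(np.int32)],False,c,1)
    cv2.imwrite(fn,a)
E
python3 - <<'E'
from h import *
overlay("top",np.load("top0.npz")['im'],(280,410,135,275),4.2,"pics/o1.png")
overlay("side",np.load("side0.npz")['im'],(265,405,120,300),3.3,"pics/o2.png")
E
```

```text
(no output)
```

View pics/o1.png

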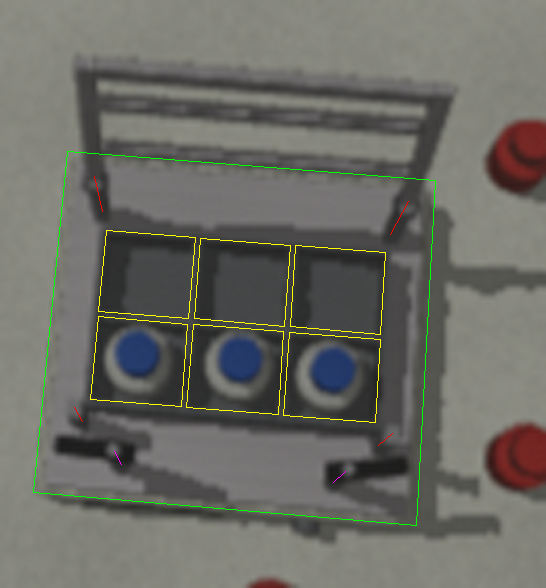

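View pics/o2.png

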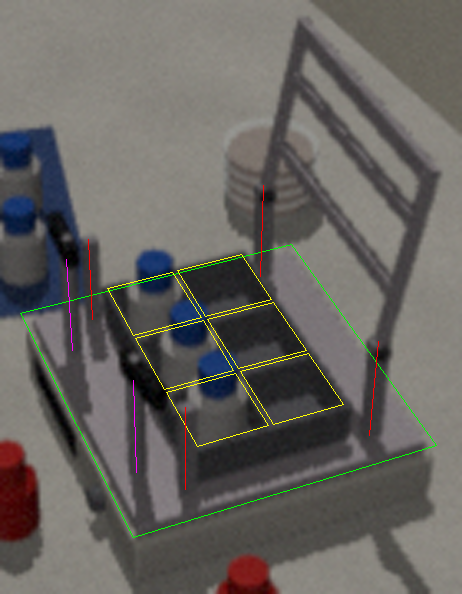

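The overlay agrees with the image to about 2 mm. The predicted front cell centres match the measured loaded caps to about 2 mm. Using shaker pose (0.5635, -0.0925, -5.6°). First spare: the one at (0.498, 0.169).

Emit:
send_rows:
  deltas:
    - [[0,0,-0.1,-10,-6.3,0,0.6],[0,0,-0.2,-20,-12.7,1,0.6],[0,0,-0.3,-30,-19,2,0.6],[0,0,-0.3,-36,-23,3,0.6],[0,0,-0.3,-39.3,-25,3,0.6],[0,0,-0.3,-39.3,-25,3,0.6],[0,0,-0.3,-39.3,-25,3,0.6],[0,0,-0.3,-39.3,-25,3,0.6],[0,0,-0.3,-39.3,-25,3,0.6],[0,0,-0.3,-39.3,-25,3,0.6],[0,0,-0.3,-39.3,-25,3,0.6],[0,0,-0.3,-39.3,-25,3,0.6],[0,0,-0.3,-39.3,-25,3,0.6],[0,0,-0.3,-39.3,-25,3,0.6],[0,0,-0.3,-39.3,-25,3,0.6]]
  newtons: 40

```text
time_s: 1.6
ee_pos: [0.4976, 0.1709, 0.2014]
tool_rot: [[-0.995, 0.097, 0.0], [0.097, 0.995, 0.0], [-0.0, 0.0, -1.0]]
contact_force: [-0.2, -0.1, -0.3]
grip_width: 0.0514
```

```bash
cat >> h.py <<'E'
def delta(P,yaw=None):
    "tool shift cm to world TCP P from measured pose"
    s=get_state();R=s['tool_rot'];a=np.degrees(np.arctan2(R[1,1],R[0,1]))
    print('t',round(s['time_s'],2),'tcp',s['ee_pos'].round(4),'jaw yaw',a.round(2),'w',round(s['grip_width'],4),'F',s['contact_force'].round(1),'tilt',np.degrees(np.arccos(-R[2,2])).round(2))
    print('delta cm',(R.T@(np.array(P)-s['ee_pos'])*100).round(2))
E
python3 - <<'E'
from h import *
delta([.498,.1693,.052])
for n in("top","side"):
    im,d=grab(n,"1")
    print(n)
    for o in caps(n,im,d):print(*o)
E
```

```text
t 1.6 tcp [0.4976 0.1709 0.2014] jaw yaw 84.44 w 0.0514 F [-0.2 -0.1 -0.3] tilt 0.01
delta cm [-0.05 -0.15 14.94]
top
[445.9 174.8] 66 [ 0.6533 -0.3999  0.1522]
[312.3 218.9] 63 [ 0.5368 -0.0227  0.1364]
[336.8 220.1] 66 [ 0.5329 -0.0925  0.1357]
[358.9 222.8] 65 [ 0.5237 -0.1537  0.1364]
[248.1 237.9] 32 [0.4924 0.1675 0.0762]
side
[246.2 152.4] 25 [0.4948 0.3512 0.0758]
[269.1 162.1] 37 [0.5371 0.2669 0.0752]
[234.2 168.4] 44 [0.4298 0.2838 0.0752]
[270.1 182. ] 38 [0.5004 0.1691 0.0753]
[311.2 199.1] 47 [ 0.5411 -0.0226  0.1344]
[321.8 214.3] 59 [ 0.5354 -0.0922  0.1341]
[330.5 229.9] 65 [ 0.5289 -0.1545  0.134 ]
[434.9 273.1] 90 [ 0.6559 -0.4029  0.1508]
```

View pics/side_1.png

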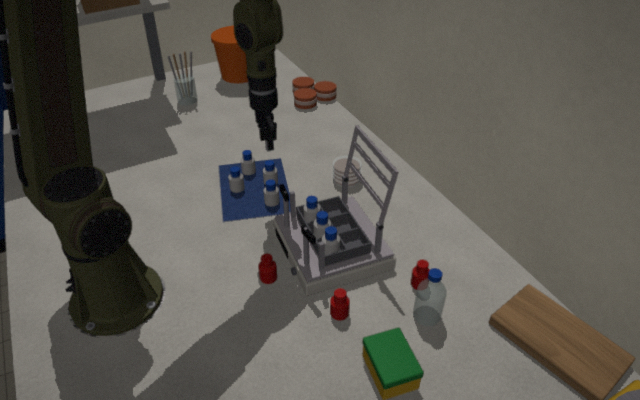

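The gripper hangs above the bottle at pixel (270,182) and all caps are unchanged. Descending and gripping.

Emit:
send_rows:
  deltas:
    - [[0,0,0,0,-0.15,4,0.6],[0,0,0,0,-0.15,8,0.6],[0,0,0,0,-0.15,11,0.6],[0,0,0,0,-0.15,13,0.6],[0,0,0,0,-0.15,14.9,0.6],[0,0,0,0,-0.15,14.9,0.6],[0,0,0,0,-0.15,14.9,0.6],[0,0,0,0,-0.15,14.9,0],[0,0,0,0,-0.15,14.9,0],[0,0,0,0,-0.15,14.9,0],[0,0,0,0,-0.15,14.9,0],[0,0,0,0,-0.15,14.9,0],[0,0,0,0,-0.15,14.9,0],[0,0,0,0,-0.15,14.9,0]]
  newtons: 40

```text
time_s: 3.1
ee_pos: [0.4991, 0.169, 0.0537]
tool_rot: [[-0.995, 0.099, 0.002], [0.099, 0.995, 0.001], [-0.002, 0.001, -1.0]]
contact_force: [0.1, 1.5, 6.9]
grip_width: 0.0284
```

Emit:
send_rows:
  deltas:
    - [[0,0,0,0,0,-2,0],[0,0,0,0,0,-5,0],[0,0,0,0,0,-9,0],[0,0,0,0,0,-13,0],[0,0,0,0,0,-17,0],[0,0,0,0,0,-19.6,0],[0,0,0,0,0,-20,0],[0,0,0,0,0,-20,0],[0,0,0,0,0,-20,0]]

```text
time_s: 4.0
ee_pos: [0.497, 0.1681, 0.2506]
tool_rot: [[-0.995, 0.099, -0.002], [0.099, 0.995, -0.001], [0.002, -0.001, -1.0]]
contact_force: [-0.5, 0.5, -0.8]
grip_width: 0.0286
```

```bash
python3 - <<'E'
from h import *
T=sh([[.031,.067,.25],[.031,0,.25],[.031,-.067,.25]]);print(T)
delta(T[2])
im,d=grab("side","2");cv2.imwrite("pics/c3.png",cv2.resize(im[60:260,200:440,::-1],None,fx=3,fy=3))
E
```

```text
[[ 0.6008901  -0.02884483  0.25      ]
 [ 0.59435205 -0.09552507  0.25      ]
 [ 0.587814   -0.16220531  0.25      ]]
t 4.0 tcp [0.497  0.1681 0.2506] jaw yaw 84.34 w 0.0286 F [-0.5  0.5 -0.8] tilt 0.15
delta cm [-12.3  -31.97   0.07]
```

View pics/c3.png

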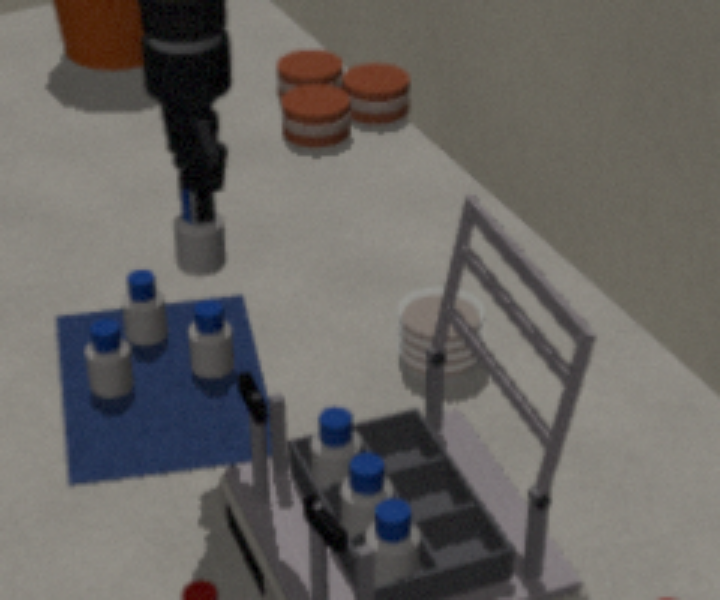

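Emit:
send_rows:
  deltas:
    - [[0,0,0,-1,-3,0,0],[0,0,0,-3,-7,0,0],[0,0,0,-4.5,-11.5,0,0],[0,0,0,-6.2,-16,0,0],[0,0,0,-8,-20.5,0,0],[0,0,0,-9.5,-25,0,0],[0,0,0,-11,-28.5,0,0],[0,0,0,-12,-31,0,0],[0,0,0,-12.3,-32,0,0],[0,0,0,-12.3,-32,0,0],[0,0,0,-12.3,-32,0,0],[0,0,0,-12.3,-32,0,0],[0,0,0,-12.3,-32,0,0]]

```text
time_s: 5.35
ee_pos: [0.5886, -0.1608, 0.2524]
tool_rot: [[-0.995, 0.097, -0.0], [0.097, 0.995, 0.0], [0.0, 0.0, -1.0]]
contact_force: [0.3, 0.7, -2.3]
grip_width: 0.0285
```

```bash
python3 - <<'E'
from h import *
delta([.5878,-.1622,.115])
im,d=grab("side","3");cv2.imwrite("pics/c4.png",cv2.resize(im[60:310,250:450,::-1],None,fx=2.4,fy=2.4))
im2,d=grab("top","3");cv2.imwrite("pics/c5.png",cv2.resize(im2[120:290,250:450,::-1],None,fx=3,fy=3))
E
```

```text
t 5.35 tcp [ 0.5886 -0.1608  0.2524] jaw yaw 84.43 w 0.0285 F [ 0.3  0.7 -2.3] tilt 0.01
delta cm [ 0.07 -0.15 13.74]
```

View pics/c4.png

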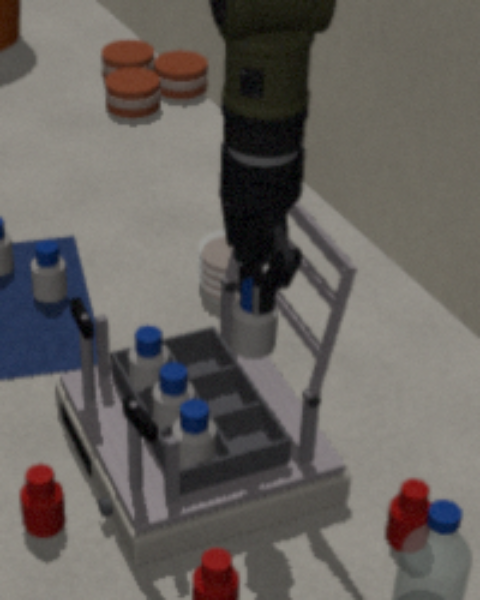

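View pics/c5.png

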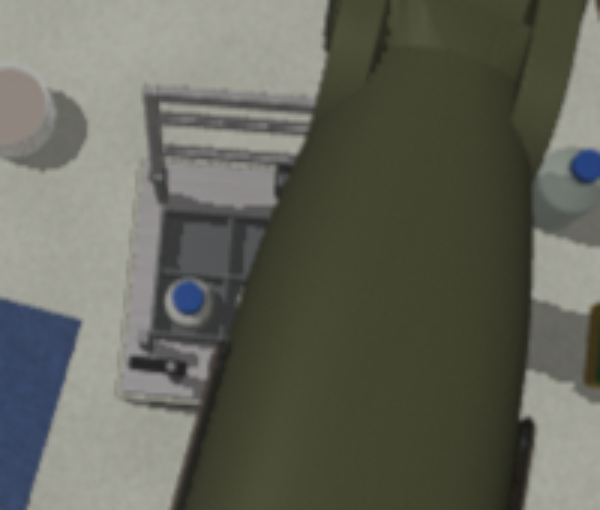

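Emit:
send_rows:
  deltas:
    - [[0,0,0,0.07,-0.15,2,0],[0,0,0,0.07,-0.15,5,0],[0,0,0,0.07,-0.15,8,0],[0,0,0,0.07,-0.15,10,0],[0,0,0,0.07,-0.15,11.5,0],[0,0,0,0.07,-0.15,12.5,0],[0,0,0,0.07,-0.15,13,0],[0,0,0,0.07,-0.15,13.4,0],[0,0,0,0.07,-0.15,13.7,0],[0,0,0,0.07,-0.15,13.7,0],[0,0,0,0.07,-0.15,13.7,0]]

```text
time_s: 6.55
ee_pos: [0.5883, -0.1637, 0.1158]
tool_rot: [[-0.995, 0.099, 0.001], [0.099, 0.995, -0.0], [-0.001, -0.0, -1.0]]
contact_force: [0.6, 0.5, -1.0]
grip_width: 0.0288
```

```bash
python3 - <<'E'
from h import *
delta([.5878,-.1622,.114])
im,d=grab("side","4");cv2.imwrite("pics/c6.png",cv2.resize(im[120:310,250:450,::-1],None,fx=3,fy=3))
E
```

```text
t 6.55 tcp [ 0.5883 -0.1637  0.1158] jaw yaw 84.34 w 0.0288 F [ 0.6  0.5 -1. ] tilt 0.05
delta cm [0.06 0.14 0.18]
```

View pics/c6.png

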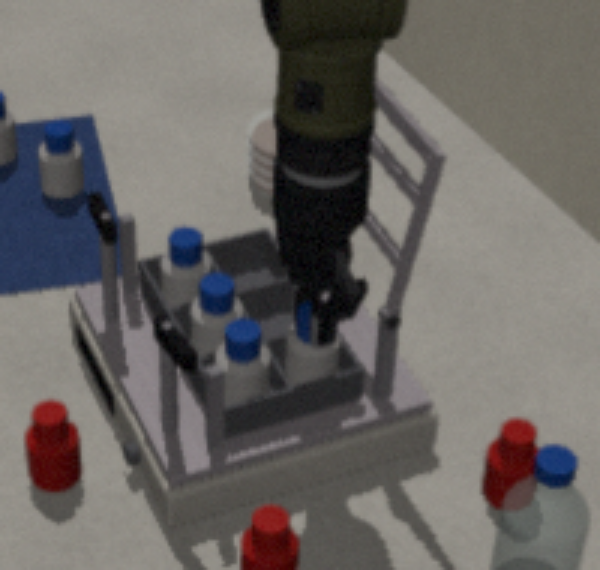

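The bottle is inside cell 5. I'll set it down, release and go up.

Emit:
send_rows:
  deltas:
    - [[0,0,0,0,0.1,0.1,0],[0,0,0,0,0.1,0.2,0],[0,0,0,0,0.1,0.2,0],[0,0,0,0,0.1,0.2,0.55],[0,0,0,0,0.1,0.2,0.55],[0,0,0,0,0.1,0.2,0.55],[0,0,0,0,0.1,0.2,0.55],[0,0,0,0,0.1,-1,0.55],[0,0,0,0,0.1,-3,0.55],[0,0,0,0,0.1,-6,0.55],[0,0,0,0,0.1,-10,0.55],[0,0,0,0,0.1,-12,0.55],[0,0,0,0,0.1,-12,0.55]]

```text
time_s: 7.9
ee_pos: [0.5903, -0.1632, 0.2403]
tool_rot: [[-0.995, 0.099, 0.007], [0.099, 0.995, -0.002], [-0.007, -0.001, -1.0]]
contact_force: [-0.2, -0.1, -0.3]
grip_width: 0.0468
```

```bash
python3 - <<'E'
from h import *
im,d=grab("side","5");cv2.imwrite("pics/c7.png",cv2.resize(im[100:310,200:450,::-1],None,fx=3,fy=3))
for o in caps("side",im,d):print(*o)
print(sh([[.031,-.067,.135]]))
delta([.537,.2645,.2])
E
```

```text
[246.3 152.4] 26 [0.4947 0.348  0.0757]
[269.  162.2] 37 [0.5372 0.2659 0.0757]
[234.1 168.4] 43 [0.4291 0.2829 0.0755]
[311.2 199. ] 48 [ 0.5402 -0.0252  0.1344]
[321.7 214.2] 61 [ 0.5362 -0.0918  0.1341]
[353.5 224.3] 63 [ 0.5879 -0.1621  0.1348]
[330.5 229.9] 69 [ 0.5281 -0.1533  0.134 ]
[435.1 273.1] 89 [ 0.6563 -0.4021  0.1516]
[[ 0.587814   -0.16220531  0.135     ]]
t 7.95 tcp [ 0.5893 -0.1629  0.238 ] jaw yaw 84.34 w 0.0472 F [ 0.1  0.1 -0.9] tilt 0.25
delta cm [ 9.44 42.02  3.72]
```

View pics/c7.png

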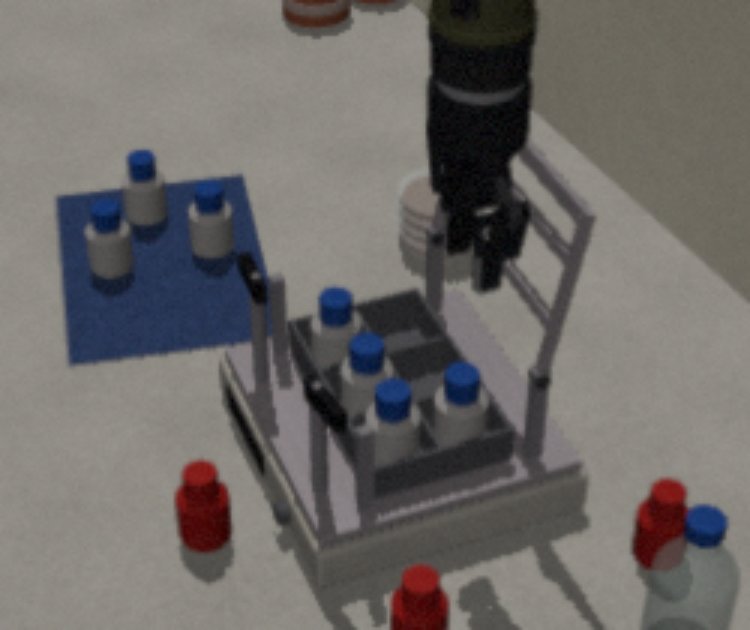

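Cell 5 is filled, with the cap at (0.588, -0.162, 0.135) as predicted. Next spare: (0.5355, 0.2645).

Emit:
send_rows:
  deltas:
    - [[0,0,0,1,4,0,0.6],[0,0,0,2,9,0,0.6],[0,0,0,3,13.5,0,0.6],[0,0,0,4,18,0,0.6],[0,0,0,5,22.5,0.5,0.6],[0,0,0,6,27,1,0.6],[0,0,0,7,31.5,2,0.6],[0,0,0,8,36,3,0.6],[0,0,0,9,40,4,0.6],[0,0,0,9.6,42,5,0.6],[0,0,0,9.6,42,5,0.6],[0,0,0,9.6,42,5,0.6],[0,0,0,9.6,42,5,0.6],[0,0,0,9.6,42,5,0.6]]

```text
time_s: 9.35
ee_pos: [0.5344, 0.2637, 0.1857]
tool_rot: [[-0.995, 0.1, 0.001], [0.1, 0.995, -0.0], [-0.001, 0.0, -1.0]]
contact_force: [-0.3, -0.0, -0.2]
grip_width: 0.0512
```

```bash
python3 - <<'E'
from h import *
im,d=grab("side","6")
for o in caps("side",im,d):print(*o)
delta([.5355,.2645,.053])
E
```

```text
[246.3 152.3] 24 [0.495  0.3485 0.0751]
[268.8 162.2] 34 [0.5381 0.2651 0.0755]
[234.1 168.5] 43 [0.4299 0.2836 0.0743]
[311.2 199.1] 48 [ 0.5402 -0.0226  0.1339]
[321.8 214.3] 60 [ 0.5351 -0.0907  0.1342]
[353.5 224.3] 60 [ 0.588  -0.162   0.1341]
[330.6 229.9] 67 [ 0.5275 -0.1541  0.1347]
[434.9 273.1] 89 [ 0.6578 -0.4026  0.1514]
t 9.4 tcp [0.5344 0.2638 0.1858] jaw yaw 84.24 w 0.0511 F [-0.3  0.8  0.2] tilt 0.04
delta cm [-0.09  0.08 13.28]
```

Emit:
send_rows:
  deltas:
    - [[0,0,0,-0.1,0.1,4,0.6],[0,0,0,-0.1,0.1,8,0.6],[0,0,0,-0.1,0.1,11,0.6],[0,0,0,-0.1,0.1,12.5,0.6],[0,0,0,-0.1,0.1,13.3,0.6],[0,0,0,-0.1,0.1,13.3,0.6],[0,0,0,-0.1,0.1,13.3,0.6],[0,0,0,-0.1,0.1,13.3,0],[0,0,0,-0.1,0.1,13.3,0],[0,0,0,-0.1,0.1,13.3,0],[0,0,0,-0.1,0.1,13.3,0],[0,0,0,-0.1,0.1,13.3,0],[0,0,0,-0.1,0.1,13.3,0]]

```text
time_s: 10.7
ee_pos: [0.5361, 0.2661, 0.0538]
tool_rot: [[-0.995, 0.099, 0.002], [0.099, 0.995, 0.001], [-0.002, 0.001, -1.0]]
contact_force: [0.1, -1.3, 5.5]
grip_width: 0.029
```

Emit:
send_rows:
  deltas:
    - [[0,0,0,0,0,-2,0],[0,0,0,0,0,-5,0],[0,0,0,0,0,-9,0],[0,0,0,0,0,-13,0],[0,0,0,0,0,-17,0],[0,0,0,0,0,-19.6,0],[0,0,0,0,0,-20,0],[0,0,0,0,0,-20,0],[0,0,0,0,0,-20,0]]

```text
time_s: 11.6
ee_pos: [0.5341, 0.2654, 0.2505]
tool_rot: [[-0.995, 0.099, -0.002], [0.099, 0.995, -0.001], [0.002, -0.001, -1.0]]
contact_force: [-0.1, 0.6, -1.6]
grip_width: 0.0282
```

```bash
python3 - <<'E'
from h import *
delta([.5944,-.0955,.25])
im,d=grab("side","7");cv2.imwrite("pics/c8.png",cv2.resize(im[60:260,200:400,::-1],None,fx=3,fy=3))
E
```

```text
t 11.6 tcp [0.5341 0.2654 0.2505] jaw yaw 84.34 w 0.0282 F [-0.1  0.6 -1.6] tilt 0.14
delta cm [ -9.55 -35.32   0.08]
```

View pics/c8.png

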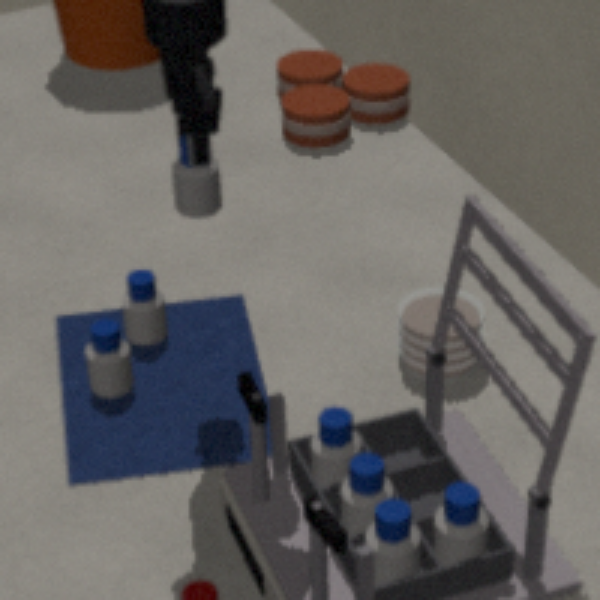

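The bottle is held at about (265,120) in the side image and hangs straight. Moving to cell 4.

Emit:
send_rows:
  deltas:
    - [[0,0,0,-1,-3,0,0],[0,0,0,-2,-7,0,0],[0,0,0,-3,-11.5,0,0],[0,0,0,-4.2,-16,0,0],[0,0,0,-5.5,-20.5,0,0],[0,0,0,-6.8,-25,0,0],[0,0,0,-8,-29.5,0,0],[0,0,0,-9,-33,0,0],[0,0,0,-9.5,-35.3,0,0],[0,0,0,-9.5,-35.3,0,0],[0,0,0,-9.5,-35.3,0,0],[0,0,0,-9.5,-35.3,0,0],[0,0,0,-9.5,-35.3,0,0]]

```text
time_s: 12.95
ee_pos: [0.5944, -0.0937, 0.2519]
tool_rot: [[-0.995, 0.097, -0.001], [0.097, 0.995, 0.0], [0.001, 0.0, -1.0]]
contact_force: [0.4, 0.4, -1.7]
grip_width: 0.0285
```

```bash
python3 - <<'E'
from h import *
delta([.5944,-.0955,.114])
E
```

```text
t 12.95 tcp [ 0.5944 -0.0937  0.2519] jaw yaw 84.43 w 0.0285 F [ 0.4  0.4 -1.7] tilt 0.05
delta cm [-0.02 -0.18 13.79]
```

Emit:
send_rows:
  deltas:
    - [[0,0,0,0,-0.1,2,0],[0,0,0,0,-0.1,5,0],[0,0,0,0,-0.1,8,0],[0,0,0,0,-0.1,10,0],[0,0,0,0,-0.1,11.5,0],[0,0,0,0,-0.1,12.5,0],[0,0,0,0,-0.1,13,0],[0,0,0,0,-0.1,13.4,0],[0,0,0,0,-0.1,13.7,0],[0,0,0,0,-0.1,13.8,0],[0,0,0,0,-0.1,13.8,0],[0,0,0,0,-0.1,13.8,0]]

```text
time_s: 14.15
ee_pos: [0.5949, -0.096, 0.1147]
tool_rot: [[-0.995, 0.099, 0.001], [0.099, 0.995, -0.0], [-0.001, -0.0, -1.0]]
contact_force: [-0.6, 0.1, -1.3]
grip_width: 0.0287
```

```bash
python3 - <<'E'
from h import *
delta([.5944,-.0955,.114])
im,d=grab("side","8");cv2.imwrite("pics/c9.png",cv2.resize(im[120:310,250:450,::-1],None,fx=3,fy=3))
E
```

```text
t 14.15 tcp [ 0.5949 -0.096   0.1147] jaw yaw 84.33 w 0.0287 F [-0.6  0.1 -1.3] tilt 0.04
delta cm [0.05 0.05 0.07]
```

View pics/c9.png

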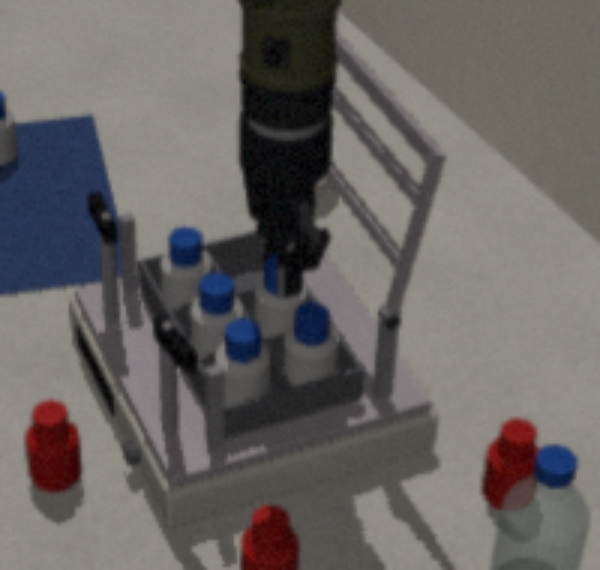

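The bottle is in cell 4 (cap at 285,270 in the crop). Releasing.

Emit:
send_rows:
  deltas:
    - [[0,0,0,0,0,0.1,0],[0,0,0,0,0,0.1,0],[0,0,0,0,0,0.1,0.55],[0,0,0,0,0,0.1,0.55],[0,0,0,0,0,0.1,0.55],[0,0,0,0,0,0.1,0.55],[0,0,0,0,0,-1,0.55],[0,0,0,0,0,-3,0.55],[0,0,0,0,0,-6,0.55],[0,0,0,0,0,-10,0.55],[0,0,0,0,0,-12,0.55],[0,0,0,0,0,-12,0.55],[0,0,0,0,0,-12,0.55]]

```text
time_s: 15.5
ee_pos: [0.5949, -0.096, 0.2351]
tool_rot: [[-0.995, 0.099, 0.001], [0.099, 0.995, -0.0], [-0.001, -0.0, -1.0]]
contact_force: [-0.6, -0.4, -0.0]
grip_width: 0.047
```

```bash
python3 - <<'E'
from h import *
im,d=grab("side","9")
for o in caps("side",im,d):print(*o)
delta([.4285,.283,.2])
E
```

```text
[246.3 152.4] 26 [0.4956 0.3473 0.0748]
[234.2 168.5] 44 [0.4298 0.2819 0.0752]
[311.3 199. ] 49 [ 0.5398 -0.0242  0.1346]
[343.4 208.9] 58 [ 0.5963 -0.0985  0.1345]
[321.8 214.2] 60 [ 0.536  -0.0895  0.1345]
[354.6 223.8] 44 [ 0.5913 -0.1623  0.1345]
[330.5 229.9] 66 [ 0.5279 -0.1538  0.1343]
[434.9 273.1] 90 [ 0.6559 -0.4021  0.151 ]
t 15.55 tcp [ 0.5943 -0.0958  0.234 ] jaw yaw 84.34 w 0.0473 F [-0.7 -0.5  0.4] tilt 0.03
delta cm [20.23 36.06  3.41]
```

Cell 4 is filled. Next spare: (0.4285, 0.2828).

Emit:
send_rows:
  deltas:
    - [[0,0,0,1.5,3,0,0.6],[0,0,0,4,7,0,0.6],[0,0,0,6.5,11,0,0.6],[0,0,0,9,15,0,0.6],[0,0,0,11,19,0,0.6],[0,0,0,13,23,0,0.6],[0,0,0,15,27,1,0.6],[0,0,0,17,31,2,0.6],[0,0,0,19,34,3,0.6],[0,0,0,20.2,36.1,4,0.6],[0,0,0,20.2,36.1,5,0.6],[0,0,0,20.2,36.1,5,0.6],[0,0,0,20.2,36.1,5,0.6],[0,0,0,20.2,36.1,5,0.6]]

```text
time_s: 16.95
ee_pos: [0.4298, 0.2824, 0.1845]
tool_rot: [[-0.995, 0.1, 0.0], [0.1, 0.995, -0.0], [-0.0, -0.0, -1.0]]
contact_force: [-0.5, 0.2, 0.8]
grip_width: 0.0513
```

```bash
python3 - <<'E'
from h import *
im,d=grab("side","10")
for o in caps("side",im,d):print(*o)
delta([.4285,.2828,.053])
E
```

```text
[246.3 152.4] 26 [0.496  0.3487 0.0752]
[234.  168.5] 42 [0.4298 0.2829 0.0757]
[311.2 199. ] 46 [ 0.5405 -0.0236  0.1343]
[343.4 208.9] 58 [ 0.595  -0.0982  0.135 ]
[321.8 214.3] 59 [ 0.5369 -0.0902  0.1338]
[353.6 224.4] 62 [ 0.5878 -0.1628  0.1349]
[330.6 230. ] 65 [ 0.5278 -0.1543  0.1342]
[435.  273.2] 88 [ 0.6568 -0.4021  0.1513]
t 17.0 tcp [0.4299 0.2825 0.1847] jaw yaw 84.25 w 0.0512 F [ 0.3  0.8 -0.2] tilt 0.03
delta cm [1.500e-01 1.000e-02 1.317e+01]
```

Emit:
send_rows:
  deltas:
    - [[0,0,0,0.1,0,4,0.6],[0,0,0,0.1,0,8,0.6],[0,0,0,0.1,0,11,0.6],[0,0,0,0.1,0,12.5,0.6],[0,0,0,0.1,0,13.2,0.6],[0,0,0,0.1,0,13.2,0.6],[0,0,0,0.1,0,13.2,0.6],[0,0,0,0.1,0,13.2,0],[0,0,0,0.1,0,13.2,0],[0,0,0,0.1,0,13.2,0],[0,0,0,0.1,0,13.2,0],[0,0,0,0.1,0,13.2,0],[0,0,0,0.1,0,13.2,0]]

```text
time_s: 18.3
ee_pos: [0.4292, 0.2838, 0.0536]
tool_rot: [[-0.995, 0.099, 0.002], [0.099, 0.995, 0.001], [-0.002, 0.001, -1.0]]
contact_force: [-1.2, -1.7, 7.4]
grip_width: 0.0285
```

Emit:
send_rows:
  deltas:
    - [[0,0,0,0,0,-2,0],[0,0,0,0,0,-5,0],[0,0,0,0,0,-9,0],[0,0,0,0,0,-13,0],[0,0,0,0,0,-17,0],[0,0,0,0,0,-19.6,0],[0,0,0,0,0,-20,0],[0,0,0,0,0,-20,0],[0,0,0,0,0,-20,0]]

```text
time_s: 19.2
ee_pos: [0.4274, 0.2829, 0.2508]
tool_rot: [[-0.995, 0.099, -0.002], [0.099, 0.995, -0.001], [0.002, -0.001, -1.0]]
contact_force: [0.0, 0.6, -1.3]
grip_width: 0.0288
```

```bash
python3 - <<'E'
from h import *
delta([.6009,-.0288,.25])
im,d=grab("side","11");cv2.imwrite("pics/c10.png",cv2.resize(im[60:260,150:350,::-1],None,fx=3,fy=3))
E
```

```text
t 19.2 tcp [0.4274 0.2829 0.2508] jaw yaw 84.34 w 0.0288 F [ 0.   0.6 -1.3] tilt 0.13
delta cm [-20.33 -29.31   0.08]
```

View pics/c10.png

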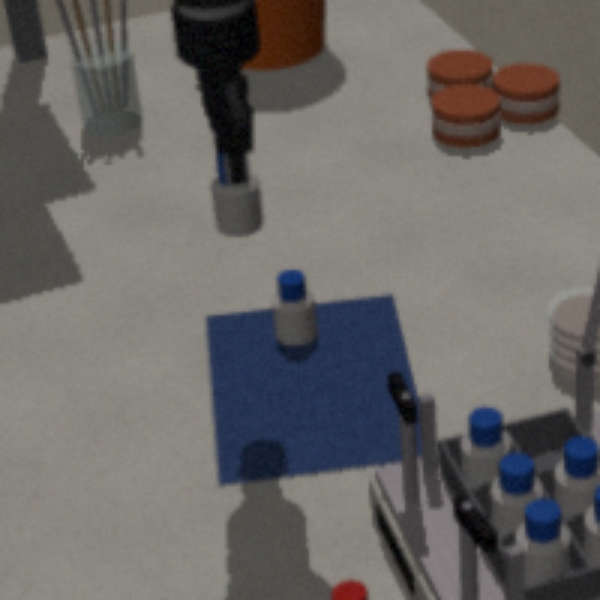

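The third spare is held. Moving to cell 3.

Emit:
send_rows:
  deltas:
    - [[0,0,0,-1.5,-2.5,0,0],[0,0,0,-4,-6,0,0],[0,0,0,-6.5,-9.5,0,0],[0,0,0,-9,-13,0,0],[0,0,0,-11.5,-16.5,0,0],[0,0,0,-14,-20,0,0],[0,0,0,-16.5,-24,0,0],[0,0,0,-19,-27.5,0,0],[0,0,0,-20.3,-29.2,0,0],[0,0,0,-20.3,-29.2,0,0],[0,0,0,-20.3,-29.2,0,0],[0,0,0,-20.3,-29.2,0,0],[0,0,0,-20.3,-29.2,0,0]]

```text
time_s: 20.55
ee_pos: [0.6008, -0.0261, 0.252]
tool_rot: [[-0.995, 0.097, -0.001], [0.097, 0.995, 0.0], [0.001, 0.0, -1.0]]
contact_force: [-0.0, 0.3, -1.7]
grip_width: 0.0288
```

```bash
python3 - <<'E'
from h import *
delta([.6009,-.0288,.114])
E
```

```text
t 20.55 tcp [ 0.6008 -0.0261  0.252 ] jaw yaw 84.43 w 0.0288 F [-0.   0.3 -1.7] tilt 0.04
delta cm [-0.05 -0.27 13.8 ]
```

Emit:
send_rows:
  deltas:
    - [[0,0,0,0,-0.2,2,0],[0,0,0,0,-0.2,5,0],[0,0,0,0,-0.2,8,0],[0,0,0,0,-0.2,10,0],[0,0,0,0,-0.2,11.5,0],[0,0,0,0,-0.2,12.5,0],[0,0,0,0,-0.2,13,0],[0,0,0,0,-0.2,13.4,0],[0,0,0,0,-0.2,13.7,0],[0,0,0,0,-0.2,13.8,0],[0,0,0,0,-0.2,13.8,0],[0,0,0,0,-0.2,13.8,0]]

```text
time_s: 21.75
ee_pos: [0.6015, -0.0293, 0.1147]
tool_rot: [[-0.995, 0.099, 0.001], [0.099, 0.995, -0.0], [-0.001, 0.0, -1.0]]
contact_force: [-0.7, -0.8, -0.9]
grip_width: 0.0289
```

```bash
python3 - <<'E'
from h import *
delta([.6009,-.0288,.114])
im,d=grab("side","12");cv2.imwrite("pics/c11.png",cv2.resize(im[120:310,250:450,::-1],None,fx=3,fy=3))
E
```

```text
t 21.75 tcp [ 0.6015 -0.0293  0.1147] jaw yaw 84.33 w 0.0289 F [-0.7 -0.8 -0.9] tilt 0.04
delta cm [0.07 0.04 0.07]
```

View pics/c11.png

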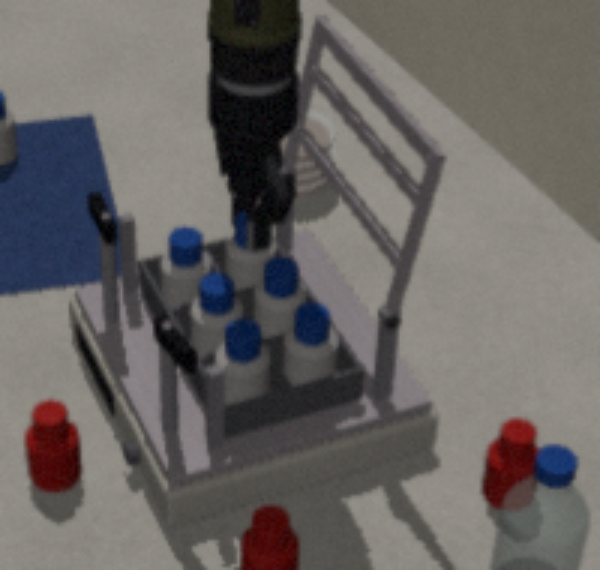

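The third bottle is in cell 3 (crop 245,240). I'll release it and go straight up.

Emit:
send_rows:
  deltas:
    - [[0,0,0,0,0,0.1,0],[0,0,0,0,0,0.1,0],[0,0,0,0,0,0.1,0.55],[0,0,0,0,0,0.1,0.55],[0,0,0,0,0,0.1,0.55],[0,0,0,0,0,0.1,0.55],[0,0,0,0,0,-1,0.55],[0,0,0,0,0,-3,0.55],[0,0,0,0,0,-6,0.55],[0,0,0,0,0,-10,0.55],[0,0,0,0,0,-14,0.55],[0,0,0,0,0,-18,0.3],[0,0,0,0,0,-22,0],[0,0,0,0,0,-25.5,0],[0,0,0,0,0,-25.5,0],[0,0,0,0,0,-25.5,0]]

```text
time_s: 23.4
ee_pos: [0.6017, -0.0293, 0.3708]
tool_rot: [[-0.995, 0.099, 0.003], [0.099, 0.995, -0.0], [-0.003, 0.0, -1.0]]
contact_force: [-0.6, -0.3, -1.3]
grip_width: 0.0002
```

```bash
cat >> h.py <<'E'
def toshaker(P):
    c,s=np.cos(SYAW),np.sin(SYAW);q=np.asarray(P)-[SX,SY,0]
    return np.stack([c*q[...,0]+s*q[...,1],-s*q[...,0]+c*q[...,1],q[...,2]],-1)
E
python3 - <<'E'
from h import *
np.set_printoptions(suppress=True,precision=4)
im,d=grab("side","13");cv2.imwrite("pics/c12.png",cv2.resize(im[60:310,220:470,::-1],None,fx=2.4,fy=2.4))
for o in caps("side",im,d):print(*o, toshaker(o[2]).round(4))
f=np.load("side0.npz")
S=toshaker(cloud("side",f['d']))[f['d']>0]
m=(S[:,2]>.175)&(S[:,0]>.05)&(S[:,0]<.2)&(abs(S[:,1])<.125)
Q=S[m]-[.082,0,.144]; th=np.arctan2(Q[:,2],-Q[:,0]);r=np.hypot(Q[:,0],Q[:,2])
print(len(Q),np.median(th[r>.08]),np.percentile(r,[50,95,99]),Q[:,1].min(),Q[:,1].max())
m=(S[:,2]>.16)&(S[:,0]<-.05)&(S[:,0]>-.16)&(abs(S[:,1])<.16);
for sg in(1,-1):
    B=S[m&(S[:,1]*sg>0)];print(len(B),B.mean(0),B.min(0),B.max(0))
delta(sh([.15,0,.37])[0])
E
```

```text
[246.3 152.3] 24 [0.4952 0.3482 0.0765] [-0.111   0.4319  0.0765]
[333.1 194.1] 45 [ 0.5994 -0.0326  0.1348] [0.0299 0.0631 0.1348]
[311.3 199. ] 47 [ 0.5405 -0.0238  0.1352] [-0.0296  0.0661  0.1352]
[343.4 208.9] 58 [ 0.5953 -0.0998  0.1345] [ 0.0324 -0.0042  0.1345]
[321.8 214.3] 59 [ 0.5358 -0.092   0.1348] [-0.0276 -0.0022  0.1348]
[353.6 224.3] 60 [ 0.5883 -0.1617  0.1338] [ 0.0314 -0.0664  0.1338]
[330.1 230.2] 55 [ 0.5266 -0.1547  0.1348] [-0.0307 -0.0655  0.1348]
[435. 273.] 87 [ 0.6548 -0.4025  0.1519] [ 0.1211 -0.2996  0.1519]
1388 1.7454447038955105 [0.1159 0.1615 0.1629] -0.11583378329182173 0.11308123234308899
81 [-0.0991  0.0829  0.1675] [-0.1059  0.0573  0.1604] [-0.0908  0.1159  0.1747]
118 [-0.0979 -0.0913  0.1672] [-0.1066 -0.1156  0.1601] [-0.0867 -0.06    0.1737]
t 23.45 tcp [ 0.6011 -0.0292  0.3693] jaw yaw 84.34 w -0.0 F [ 0.5  0.1 -0. ] tilt 0.01
delta cm [-11.88  -6.65  -0.07]
```

View pics/c12.png

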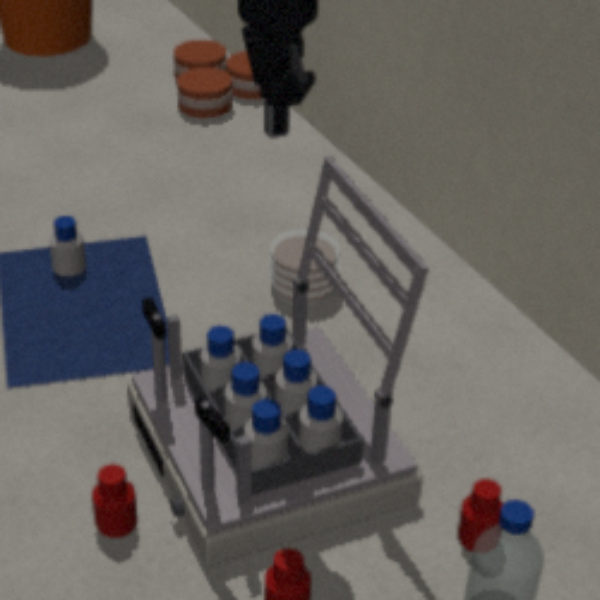

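All six cells hold upright bottles (caps within 5 mm of cell centres in xy, tops at 135 mm). The frame is at about 1.745 rad and the buttons are clear. Going over the frame with shut fingers.

Emit:
send_rows:
  deltas:
    - [[0,0,0,-2,-1.5,-0.5,0],[0,0,0,-5,-3,-0.5,0],[0,0,0,-8,-5,-0.5,0],[0,0,0,-10.5,-6.2,-0.5,0],[0,0,0,-11.9,-6.7,-0.5,0],[0,0,0,-11.9,-6.7,-0.5,0],[0,0,0,-11.9,-6.7,-0.5,0],[0,0,0,-11.9,-6.7,-0.5,0],[0,0,0,-11.9,-6.7,3,0],[0,0,0,-11.9,-6.7,6,0],[0,0,0,-11.9,-6.7,8.5,0],[0,0,0,-11.9,-6.7,10,0],[0,0,0,-11.9,-6.7,10,0],[0,0,0,-11.9,-6.7,10,0]]

```text
time_s: 24.85
ee_pos: [0.7125, -0.1072, 0.2704]
tool_rot: [[-0.995, 0.098, 0.0], [0.098, 0.995, -0.0], [-0.0, 0.0, -1.0]]
contact_force: [-0.2, 0.5, -0.4]
grip_width: -0.0
```

```bash
python3 - <<'E'
from h import *
s=get_state();print(toshaker(s['ee_pos']),s['q'].round(1))
im,d=grab("side","14");cv2.imwrite("pics/c13.png",cv2.resize(im[60:310,220:470,::-1],None,fx=2.4,fy=2.4))
# path: corner C, TCP=C+11mm
prev=s['ee_pos']
def bar(th,r,off=.004):return .082-r*np.cos(th)+off*np.sin(th), .144+r*np.sin(th)+off*np.cos(th)
for th in (1.75,1.6,1.4,1.2,1.0,.8,.6,.4,.3,.2,.1,.05,0):
    r=.15 if th>.5 else .15+.01*(.5-th)/.5
    x,z=bar(th,r); x+=.011
    if th>1.57: z=.275; x=bar(th,.162)[0]+.011
    W=sh([[x,0,z]])[0]
    print(th,round(x,3),round(z,3),(s['tool_rot'].T@(W-s['ee_pos'])*100).round(2))
E
```

```text
[ 1.49748989e-01 -4.90795458e-05  2.70380411e-01] [-8.6 31.6 22.6 81.   0.  -2.9]
1.75 0.126 0.275 [ 2.39  0.   -0.46]
1.6 0.102 0.275 [ 4.8   0.   -0.46]
1.4 0.071 0.292 [ 7.83  0.   -2.22]
1.2 0.042 0.285 [10.74 -0.   -1.49]
1.0 0.015 0.272 [13.44 -0.   -0.21]
0.8 -0.009 0.254 [15.84 -0.    1.59]
0.6 -0.029 0.232 [17.83 -0.    3.83]
0.4 -0.045 0.207 [ 1.952e+01 -1.000e-02  6.340e+00]
0.3 -0.053 0.193 [ 2.027e+01 -1.000e-02  7.700e+00]
0.2 -0.059 0.179 [ 2.089e+01 -1.000e-02  9.140e+00]
0.1 -0.064 0.164 [ 2.136e+01 -1.000e-02  1.065e+01]
0.05 -0.066 0.156 [ 2.154e+01 -1.000e-02  1.143e+01]
0 -0.067 0.148 [ 2.168e+01 -1.000e-02  1.223e+01]
```

View pics/c13.png

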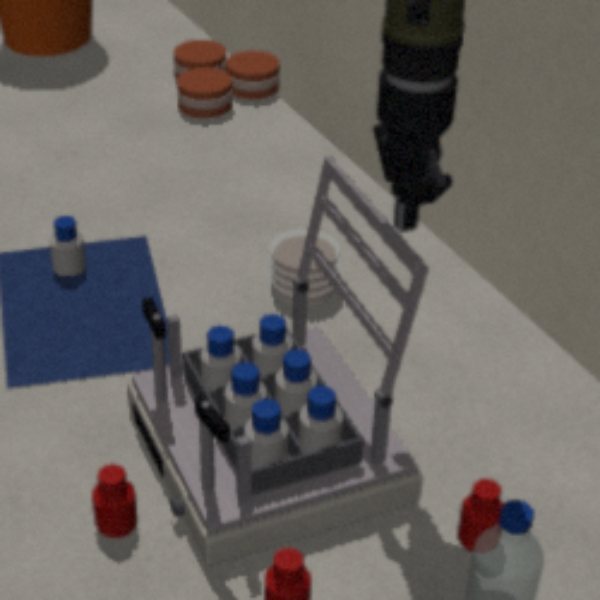

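The shut fingers stand behind the front bar (crop 405,225). First part of the push arc:

Emit:
send_rows:
  deltas:
    - [[0,0,0,1.2,0,-0.3,0],[0,0,0,2.4,0,-0.5,0],[0,0,0,3.6,0,-0.5,0],[0,0,0,4.8,0,-0.8,0],[0,0,0,6,0,-1.3,0],[0,0,0,7,0,-1.8,0],[0,0,0,7.8,0,-2.1,0],[0,0,0,8.8,0,-1.9,0],[0,0,0,9.8,0,-1.7,0],[0,0,0,10.7,0,-1.4,0],[0,0,0,11.6,0,-1.1,0],[0,0,0,12.5,0,-0.7,0],[0,0,0,13.4,0,-0.2,0],[0,0,0,13.4,0,-0.2,0]]

```text
time_s: 26.3
ee_pos: [0.5783, -0.0943, 0.2716]
tool_rot: [[-0.995, 0.099, -0.001], [0.099, 0.995, 0.0], [0.001, -0.0, -1.0]]
contact_force: [0.6, 0.8, 0.4]
grip_width: 0.0001
```

```bash
cat >> h.py <<'E'
def frame_angle(d,n="side"):
    S=toshaker(cloud(n,d))[d>0]
    m=(S[:,2]>.13)&(S[:,0]<.2)&(S[:,0]>-.1)&(abs(abs(S[:,1])-.107)<.012)
    Q=S[m]-[.082,0,.144];r=np.hypot(Q[:,0],Q[:,2]);k=(r>.08)&(r<.165);return np.median(np.arctan2(Q[k,2],-Q[k,0])),k.sum()
E
python3 - <<'E'
from h import *
s=get_state();print(toshaker(s['ee_pos']),s['contact_force'])
im,d=grab("side","15");cv2.imwrite("pics/c14.png",cv2.resize(im[60:310,220:470,::-1],None,fx=2.4,fy=2.4))
print(frame_angle(d))
E
```

```text
[ 0.01494186 -0.00032347  0.27157352] [0.60221046 0.81589636 0.4451907 ]
(np.float64(0.9940557175251405), np.int64(190))
```

View pics/c14.png

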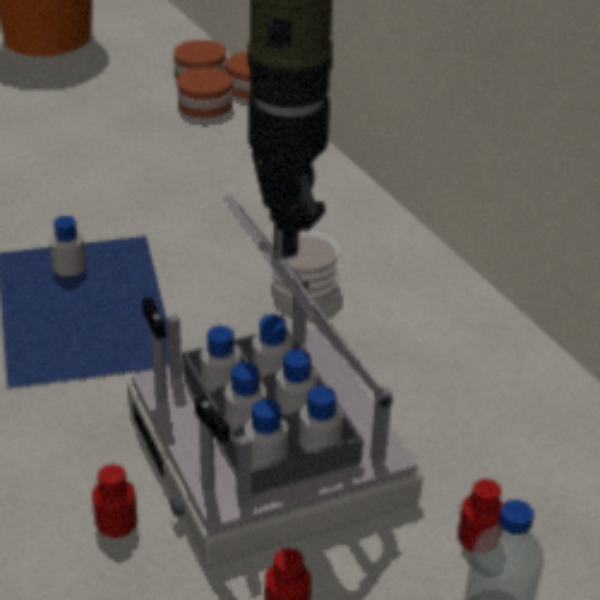

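The frame reads 0.99 rad as planned. Second part of the arc:

Emit:
send_rows:
  deltas:
    - [[0,0,0,1.2,0,0.9,0],[0,0,0,2.4,0,1.8,0],[0,0,0,3.4,0,2.9,0],[0,0,0,4.4,0,4,0],[0,0,0,5.3,0,5.2,0],[0,0,0,6.1,0,6.5,0],[0,0,0,6.8,0,7.9,0],[0,0,0,7.4,0,9.3,0],[0,0,0,7.7,0,10.1,0],[0,0,0,7.9,0,10.8,0],[0,0,0,8.1,0,11.5,0],[0,0,0,8.2,0,12,0],[0,0,0,8.2,0,12.2,0],[0,0,0,8.2,0,12.3,0],[0,0,0,8.2,0,12.3,0],[0,0,0,8.2,0,12.3,0]]

```text
time_s: 27.95
ee_pos: [0.4982, -0.0863, 0.1484]
tool_rot: [[-0.995, 0.099, 0.0], [0.099, 0.995, -0.0], [-0.0, 0.0, -1.0]]
contact_force: [-0.4, 1.1, 0.1]
grip_width: 0.0001
```

```bash
python3 - <<'E'
from h import *
s=get_state();print(toshaker(s['ee_pos']),s['contact_force'])
im,d=grab("side","16");cv2.imwrite("pics/c15.png",cv2.resize(im[100:310,240:450,::-1],None,fx=2.8,fy=2.8))
print(frame_angle(d))
E
```

```text
[-0.06560877 -0.00022912  0.14841286] [-0.37637536  1.09074712  0.13830053]
(np.float64(0.015248154709859494), np.int64(263))
```

View pics/c15.png

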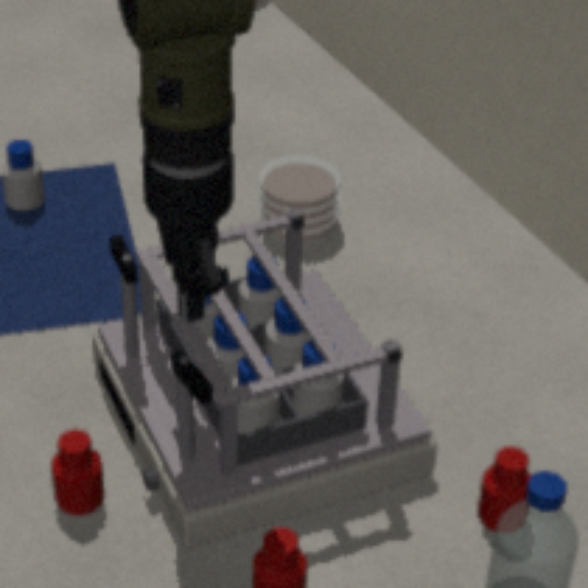

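The frame is almost level at about 0.015 rad. I'll press a little further to confirm it sits on the stop.

Emit:
send_rows:
  deltas:
    - [[0,0,0,0.2,0,0.1,0],[0,0,0,0.2,0,0.2,0],[0,0,0,0.2,0,0.3,0],[0,0,0,0.2,0,0.3,0],[0,0,0,0.2,0,0.3,0]]

```text
time_s: 28.5
ee_pos: [0.4975, -0.0863, 0.1478]
tool_rot: [[-0.995, 0.099, 0.004], [0.099, 0.995, -0.001], [-0.004, -0.0, -1.0]]
contact_force: [-2.5, 1.0, 17.1]
grip_width: 0.0003
```

The frame is firmly down (17 N on its rests). Lifting off and moving ahead of the left button; the script works out the arcs for both buttons.

Emit:
send_rows:
  deltas:
    - [[0,0,0,0,0,-2,0],[0,0,0,0,0,-5,0],[0,0,0,1,2,-6.5,0],[0,0,0,3,5,-6.5,0],[0,0,0,5.5,8,-6.5,0],[0,0,0,7,10.3,-6.5,0],[0,0,0,7,10.3,-6.5,0],[0,0,0,7,10.3,-6.5,0],[0,0,0,7,10.3,-6.5,0]]

```text
time_s: 29.4
ee_pos: [0.4371, 0.0228, 0.2103]
tool_rot: [[-0.995, 0.099, 0.0], [0.099, 0.995, -0.0], [-0.0, -0.0, -1.0]]
contact_force: [-1.1, 0.2, 0.5]
grip_width: 0.0002
```

```bash
cat >> h.py <<'E'
def button(d,sg,n="side",im=None):
    S=toshaker(cloud(n,d));m=(d>0)&(S[...,2]>.158)&(S[...,2]<.176)&(abs(S[...,0]+.1)<.05)&(abs(S[...,1]-sg*.075)<.05)
    if im is not None:m&=im.max(-1)<70
    B=S[m]
    return len(B),B.mean(0).round(4),B.min(0).round(4),B.max(0).round(4)
def barc(sg,th,rho=.027,z=.158):
    off=.006+.011*abs(np.cos(th))+.0145*abs(np.sin(th))
    x=rho*np.sin(th)-off*np.cos(th);y=rho*np.cos(th)+off*np.sin(th)
    return np.array([-.1+x,sg*(.075+y),z])
E
python3 - <<'E'
from h import *
np.set_printoptions(suppress=True,precision=4)
s=get_state();print(toshaker(s['ee_pos']),s['contact_force'])
im,d=grab("side","17");cv2.imwrite("pics/c16.png",cv2.resize(im[100:310,240:450,::-1],None,fx=2.8,fy=2.8))
im2,d2=grab("top","17");cv2.imwrite("pics/c17.png",cv2.resize(im2[140:280,270:410,::-1],None,fx=4,fy=4))
print(frame_angle(d));print(button(d,1,im=im),button(d,-1,im=im))
for th in(-.3,0,.2,.4,.6,.8,1,1.2,1.4,1.5,1.57):
    P=barc(1,th);print(th,P,(s['tool_rot'].T@(sh(P)[0]-s['ee_pos'])*100).round(2))
E
```

```text
[-0.1371  0.1024  0.2103] [-1.0542  0.1988  0.5011]
(np.float64(0.013611624269001359), np.int64(340))
(86, array([-0.0996,  0.0821,  0.1666]), array([-0.1058,  0.0575,  0.1582]), array([-0.0906,  0.1139,  0.1735])) (118, array([-0.0979, -0.0924,  0.1663]), array([-0.1065, -0.1169,  0.1583]), array([-0.0873, -0.061 ,  0.1717]))
-0.3 [-0.1278  0.0946  0.158 ] [-0.92 -0.77  5.23]
0 [-0.117  0.102  0.158] [-2.01 -0.03  5.24]
0.2 [-0.1139  0.1054  0.158 ] [-2.32  0.3   5.24]
0.4 [-0.1095  0.1083  0.158 ] [-2.75  0.6   5.24]
0.6 [-0.104   0.1104  0.158 ] [-3.31  0.81  5.24]
0.8 [-0.0974  0.1111  0.158 ] [-3.97  0.88  5.24]
1 [-0.0903  0.1099  0.158 ] [-4.67  0.76  5.24]
1.2 [-0.0834  0.1067  0.158 ] [-5.37  0.44  5.24]
1.4 [-0.0772  0.1014  0.158 ] [-5.99 -0.09  5.24]
1.5 [-0.0746  0.0981  0.158 ] [-6.25 -0.42  5.24]
1.57 [-0.073   0.0955  0.158 ] [-6.41 -0.67  5.24]
```

View pics/c16.png

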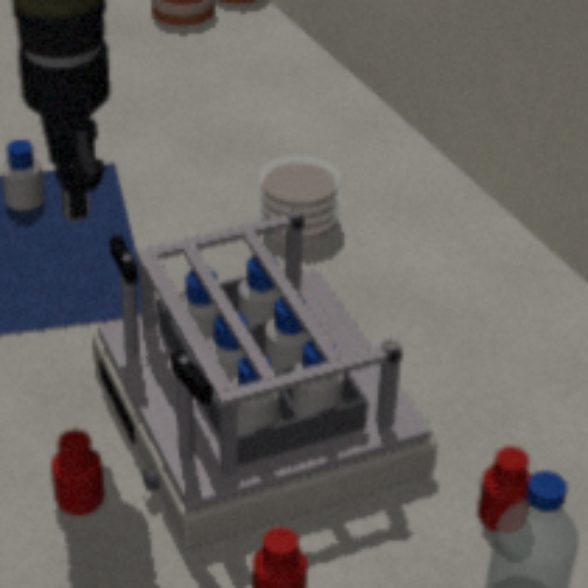

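View pics/c17.png

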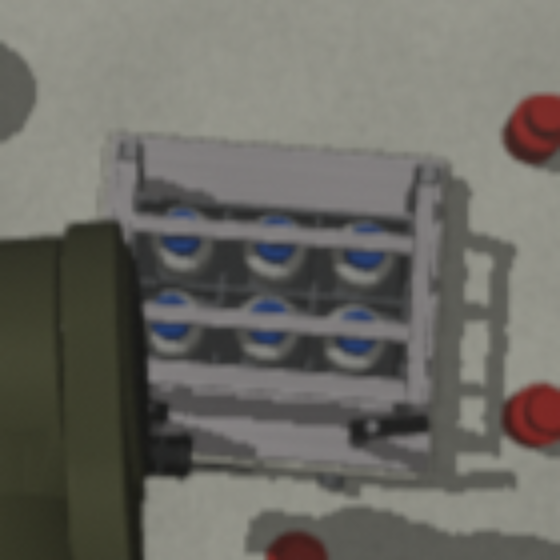

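The frame lies level over the six bottles and both buttons are still clear. Lowering and sweeping the left button.

Emit:
send_rows:
  deltas:
    - [[0,0,0,0,0,2.5,0],[0,0,0,0,0,4.5,0],[0,0,0,0,0,5.2,0],[0,0,0,0,0,5.2,0],[0,0,0,-1,0,5.2,0],[0,0,0,-2,0,5.2,0],[0,0,0,-2.3,0.3,5.2,0],[0,0,0,-2.8,0.6,5.2,0],[0,0,0,-3.3,0.8,5.2,0],[0,0,0,-4,0.9,5.2,0],[0,0,0,-4.7,0.8,5.2,0],[0,0,0,-5.4,0.4,5.2,0],[0,0,0,-6,-0.1,5.2,0],[0,0,0,-6.2,-0.4,5.2,0],[0,0,0,-6.4,-0.7,5.2,0],[0,0,0,-6.4,-0.7,5.2,0],[0,0,0,-6.4,-0.7,5.2,0]]

```text
time_s: 31.2
ee_pos: [0.5, 0.0095, 0.1585]
tool_rot: [[-0.995, 0.099, 0.001], [0.099, 0.995, -0.001], [-0.001, -0.001, -1.0]]
contact_force: [-0.5, -0.5, -0.3]
grip_width: -0.0004
```

```bash
python3 - <<'E'
from h import *
np.set_printoptions(suppress=True,precision=4)
s=get_state();print(toshaker(s['ee_pos']),s['contact_force'])
im,d=grab("side","18");cv2.imwrite("pics/c18.png",cv2.resize(im[140:280,240:380,::-1],None,fx=4,fy=4,interpolation=cv2.INTER_CUBIC))
print(frame_angle(d));print(button(d,1,im=im))
E
```

```text
[-0.0731  0.0953  0.1585] [-0.5473 -0.5051 -0.2979]
(np.float64(0.013189623630954404), np.int64(305))
(141, array([-0.0845,  0.0745,  0.1667]), array([-0.1134,  0.0627,  0.1581]), array([-0.0613,  0.0991,  0.1755]))
```

View pics/c18.png

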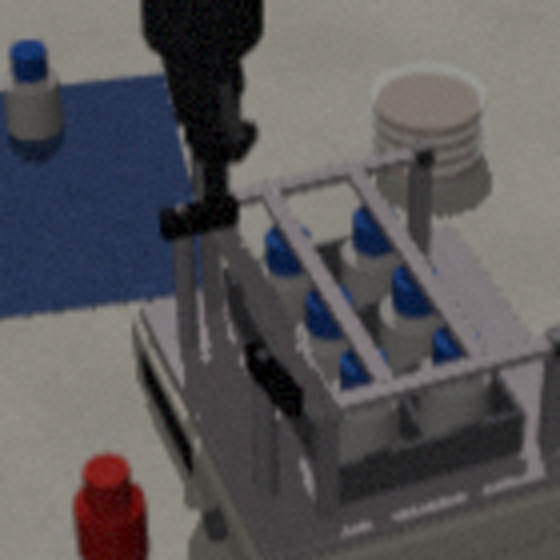

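The left button now lies across the front bar. I'll nudge it 2–3 mm more to find the stop, back off, and move to the right one.

Emit:
send_rows:
  deltas:
    - [[0,0,0,0,-0.1,0,0],[0,0,0,0,-0.2,0,0],[0,0,0,0,-0.25,0,0],[0,0,0,0,-0.25,0,0]]

```text
time_s: 31.65
ee_pos: [0.4998, 0.0089, 0.1586]
tool_rot: [[-0.995, 0.098, 0.001], [0.098, 0.995, 0.003], [-0.001, 0.003, -1.0]]
contact_force: [1.3, 6.4, 0.4]
grip_width: 0.0
```

Emit:
send_rows:
  deltas:
    - [[0,0,0,0,0.6,0,0],[0,0,0,0,1.2,0,0],[0,0,0,0,1.2,-3,0],[0,0,0,0,1.2,-6,0],[0,0,0,2,-1,-6.5,0],[0,0,0,4,-5,-6.5,0],[0,0,0,6.3,-9,-6.5,0],[0,0,0,6.3,-14,-6.5,0],[0,0,0,6.3,-18,-6.5,0],[0,0,0,6.3,-19.5,-6.5,0],[0,0,0,6.3,-19.5,-6.5,0],[0,0,0,6.3,-19.5,-6.5,0],[0,0,0,6.3,-19.5,-6.5,0]]

```text
time_s: 32.95
ee_pos: [0.4174, -0.1795, 0.2232]
tool_rot: [[-0.995, 0.098, -0.0], [0.098, 0.995, 0.0], [0.0, 0.0, -1.0]]
contact_force: [0.2, 0.8, 0.4]
grip_width: 0.0002
```

```bash
python3 - <<'E'
from h import *
np.set_printoptions(suppress=True,precision=4)
s=get_state();print(toshaker(s['ee_pos']),s['contact_force'])
im,d=grab("side","19");cv2.imwrite("pics/c19.png",cv2.resize(im[140:280,240:380,::-1],None,fx=4,fy=4,interpolation=cv2.INTER_CUBIC))
print(frame_angle(d));print(button(d,1,im=im))
for th in(-.3,0,.2,.4,.6,.8,1,1.2,1.4,1.5,1.57):
    P=barc(-1,th);print(th,P,(s['tool_rot'].T@(sh(P)[0]-s['ee_pos'])*100).round(2))
E
```

```text
[-0.1369 -0.1008  0.2232] [0.2314 0.8119 0.3677]
(np.float64(0.013795782900579461), np.int64(283))
(12, array([-0.1105,  0.0719,  0.1661]), array([-0.1127,  0.068 ,  0.161 ]), array([-0.1076,  0.0786,  0.172 ]))
-0.3 [-0.1278 -0.0946  0.158 ] [-0.91  0.61  6.52]
0 [-0.117 -0.102  0.158] [-1.99 -0.12  6.52]
0.2 [-0.1139 -0.1054  0.158 ] [-2.3  -0.46  6.52]
0.4 [-0.1095 -0.1083  0.158 ] [-2.74 -0.76  6.52]
0.6 [-0.104  -0.1104  0.158 ] [-3.3  -0.96  6.52]
0.8 [-0.0974 -0.1111  0.158 ] [-3.95 -1.03  6.52]
1 [-0.0903 -0.1099  0.158 ] [-4.66 -0.91  6.52]
1.2 [-0.0834 -0.1067  0.158 ] [-5.36 -0.59  6.52]
1.4 [-0.0772 -0.1014  0.158 ] [-5.98 -0.06  6.52]
1.5 [-0.0746 -0.0981  0.158 ] [-6.24  0.27  6.52]
1.57 [-0.073  -0.0955  0.158 ] [-6.39  0.52  6.52]
```

View pics/c19.png

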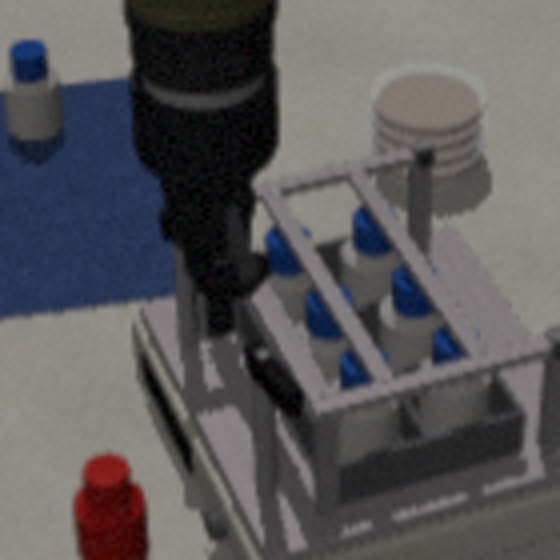

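The left button reached its stop (6.4 N). The tool stands in front of the right button, so I sweep that one now.

Emit:
send_rows:
  deltas:
    - [[0,0,0,0,-0.1,2.5,0],[0,0,0,0,-0.1,5,0],[0,0,0,0,-0.1,6.5,0],[0,0,0,0,-0.1,6.5,0],[0,0,0,-1,-0.1,6.5,0],[0,0,0,-2,-0.1,6.5,0],[0,0,0,-2.3,-0.4,6.5,0],[0,0,0,-2.7,-0.7,6.5,0],[0,0,0,-3.3,-0.9,6.5,0],[0,0,0,-4,-1,6.5,0],[0,0,0,-4.7,-0.9,6.5,0],[0,0,0,-5.4,-0.6,6.5,0],[0,0,0,-6,0,6.5,0],[0,0,0,-6.2,0.3,6.5,0],[0,0,0,-6.4,0.5,6.5,0],[0,0,0,-6.4,0.6,6.5,0],[0,0,0,-6.4,0.6,6.5,0]]

```text
time_s: 34.7
ee_pos: [0.4822, -0.1805, 0.1585]
tool_rot: [[-0.995, 0.098, 0.001], [0.098, 0.995, -0.0], [-0.001, 0.0, -1.0]]
contact_force: [-0.7, -0.7, -0.7]
grip_width: -0.0002
```

Emit:
send_rows:
  deltas:
    - [[0,0,0,0,0.1,0,0],[0,0,0,0,0.2,0,0],[0,0,0,0,0.2,0,0]]

```text
time_s: 35.0
ee_pos: [0.4823, -0.1788, 0.1586]
tool_rot: [[-0.995, 0.099, 0.001], [0.099, 0.995, -0.0], [-0.001, -0.0, -1.0]]
contact_force: [1.7, -2.7, -0.3]
grip_width: -0.0005
```

Emit:
send_rows:
  deltas:
    - [[0,0,0,0,0.1,0,0],[0,0,0,0,0.1,0,0],[0,0,0,0,-0.6,0,0],[0,0,0,0,-1.2,0,0],[0,0,0,0,-1.2,-4,0],[0,0,0,0,-1.2,-8,0],[0,0,0,0,-1.2,-12,0],[0,0,0,2,-5,-15,0],[0,0,0,4,-9,-17,0],[0,0,0,5,-14,-18,0],[0,0,0,5,-18,-18,0],[0,0,0,5,-22,-18,0],[0,0,0,5,-26,-18,0],[0,0,0,5,-26,-18,0],[0,0,0,5,-26,-18,0],[0,0,0,5,-26,-18,0]]

```text
time_s: 36.6
ee_pos: [0.4063, -0.4317, 0.3381]
tool_rot: [[-0.995, 0.098, -0.0], [0.098, 0.995, 0.001], [0.001, 0.001, -1.0]]
contact_force: [0.1, 0.3, 0.5]
grip_width: 0.0003
```

```bash
python3 - <<'E'
from h import *
np.set_printoptions(suppress=True,precision=4)
s=get_state();print(s['time_s'],s['ee_pos'],s['contact_force'])
im,d=grab("side","20");cv2.imwrite("pics/c20.png",cv2.resize(im[140:300,240:420,::-1],None,fx=3.6,fy=3.6,interpolation=cv2.INTER_CUBIC))
im2,d2=grab("top","20");cv2.imwrite("pics/c21.png",cv2.resize(im2[140:280,270:410,::-1],None,fx=4,fy=4,interpolation=cv2.INTER_CUBIC))
print(frame_angle(d),frame_angle(d2,"top"))
for n,i,dd in(("side",im,d),("top",im2,d2)):
  for sg in(1,-1):
    S=toshaker(cloud(n,dd));m=(dd>0)&(S[...,2]>.158)&(S[...,2]<.178)&(abs(S[...,0]+.085)<.05)&(abs(S[...,1]-sg*.075)<.045)&(i.max(-1)<70)
    B=S[m][:,:2]
    if len(B)<8: print(n,sg,len(B));continue
    v=np.linalg.svd(B-B.mean(0))[2][0];v*=np.sign(v[0]);print(n,sg,len(B),B.mean(0),B.min(0),B.max(0),'angle from +x',np.degrees(np.arctan2(v[1],v[0])))
E
```

```text
36.6 [ 0.4063 -0.4317  0.3381] [0.0529 0.3311 0.5036]
(np.float64(0.012967000885607819), np.int64(237)) (np.float64(0.029540444749926422), np.int64(298))
side 1 112 [-0.0868  0.0704] [-0.1123  0.0637] [-0.061  0.08 ] angle from +x -2.207169098961008
side -1 134 [-0.0867 -0.0786] [-0.1129 -0.0854] [-0.0623 -0.067 ] angle from +x 1.2653726713942701
top 1 75 [-0.086  0.074] [-0.1129  0.0685] [-0.0631  0.0803] angle from +x 0.026156548877481936
top -1 89 [-0.0878 -0.0737] [-0.1136 -0.0802] [-0.0627 -0.0681] angle from +x -0.253018317269053
```

View pics/c20.png

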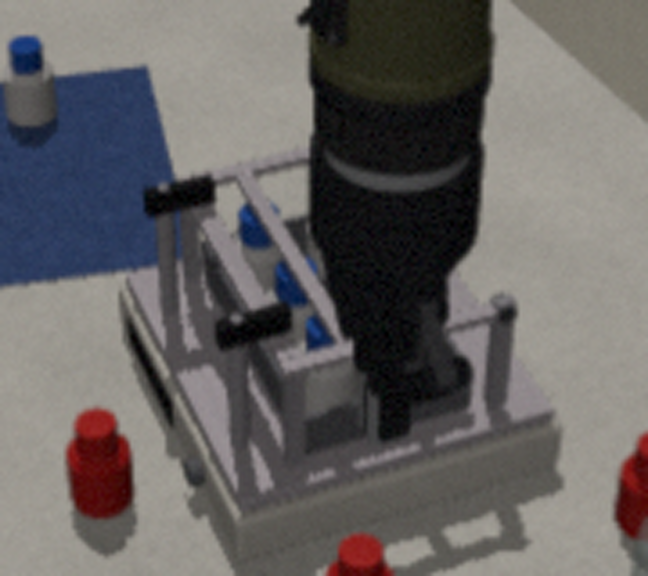

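View pics/c21.png

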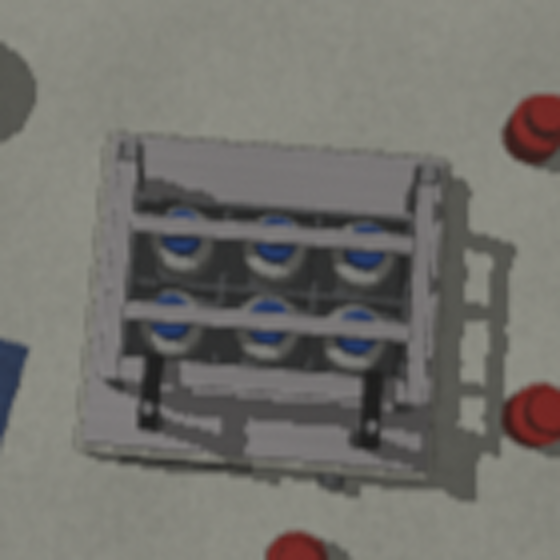

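Both buttons point straight across the front bar (top view: 0.0° and -0.3° from +x). The frame is level over six upright bottles and the arm is clear. Handing in.

```bash
python3 -c "
from workcell import *
print(sign_off())"
```

```text
the job is handed in; nothing more can be done
None
```

The job is handed in; `sign_off` gives no verdict, but all my last checks passed.

**What I did:**
- I moved three spares into the empty rear cells (5, 4, then 3). One spare stays on the mat.
- I swung the frame closed and pressed it onto its rests with 17 N.
- I then pushed each turnbutton across the front bar. The left one met its stop clearly at 6.4 N. The right one showed only 2.7 N, so I judged it mainly from the images.

**What the last checks showed:**
- **Bottles:** with the frame still open, all six caps were within 5 mm of their cell centres, with tops at 134–135 mm. After closing, the top view shows all six still in place.
- **Frame:** it read 0.013 rad from the side camera and 0.030 rad from the top. The two differ slightly, but both are under the 0.06 limit.
- **Turnbuttons:** they were 0.0° (left) and -0.3° (right) off straight across from the top. The noisier side view put them within about 2°.
- **Robot and surroundings:** the arm was clear, touching nothing and holding nothing, at about 37 s. I did not re-measure the dishes, tip box and flask at the end, but the arm never came near them.

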